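# Reverse the row of game calls into the packing rack

## Task

Move the four game calls from the plywood assembly rack to the dark packing rack, one to a compartment, in reverse order: the call nearest the assembly rack's orange end goes farthest from the packing rack's orange end, and so on to the last, which ends nearest to it. Stand each upright on its compartment's floor and let go, setting it down gently without dropping or toppling any. Leave the tumbler, screwdriver and tape roll where they are.

Things in the scene. Friction and masses are not known exactly. Their poses are not given: they have to be found in the camera images.
- assembly_rack: Pale plywood board, 70 x 256 mm, 14 mm thick, fixed, carrying four coloured trays in a row. Origin: centre of its underside, on the bench; z up, y along the row. Places of the row at y = 93, 31, -31, -93 mm, x = 0. An orange block (70 x 22 mm, 24 mm high, y = 128 to 150 mm) marks its +y end. Left or right of the packing rack, at any yaw.
- packing_rack: Dark steel rack, 66 x 252 mm, fixed: a row of four open compartments, 58 x 58 mm inside, walls 4 mm thick, tops 22 mm and floors 10 mm above the bench. Origin: centre of its underside, on the bench; z up, y along the row. Compartment centres at y = 93, 31, -31, -93 mm, x = 0. An orange block (70 x 22 mm, 24 mm high, y = 128 to 150 mm) marks its +y end. Any yaw.
- olive_call: The olive green game call (a hunter's whistle, 50 to 100 g), loose, upright on the tray of its colour. Round: straight barrel 32 mm in diameter up to 64 mm, brass band at 59 to 64 mm, then a narrower mouthpiece (26 mm at most) up to 90 mm. Origin: centre of its foot; z up its axis. Grasp the barrel from above, across any diameter, about 50 mm above the foot; 15 N holds it.
- blue_call: The blue game call (a hunter's whistle, 50 to 100 g), loose, upright on the tray of its colour. Round: straight barrel 32 mm in diameter up to 64 mm, brass band at 59 to 64 mm, then a narrower mouthpiece (26 mm at most) up to 90 mm. Origin: centre of its foot; z up its axis. Grasp the barrel from above, across any diameter, about 50 mm above the foot; 15 N holds it.
- brown_call: The dark brown game call (a hunter's whistle, 50 to 100 g), loose, upright on the tray of its colour. Round: straight barrel 32 mm in diameter up to 64 mm, brass band at 59 to 64 mm, then a narrower mouthpiece (26 mm at most) up to 90 mm. Origin: centre of its foot; z up its axis. Grasp the barrel from above, across any diameter, about 50 mm above the foot; 15 N holds it.
- ivory_call: The ivory white game call (a hunter's whistle, 50 to 100 g), loose, upright on the tray of its colour. Round: straight barrel 32 mm in diameter up to 64 mm, brass band at 59 to 64 mm, then a narrower mouthpiece (26 mm at most) up to 90 mm. Origin: centre of its foot; z up its axis. Grasp the barrel from above, across any diameter, about 50 mm above the foot; 15 N holds it.
- olive_tray: Shallow olive green tray, 50 x 50 mm, fixed for good at one of the four places on the assembly rack; the call of its colour starts in it. Floor 18 mm, rim top 24 mm above the bench; rim 3 mm thick. Origin: centre of its underside, 14 mm above the bench; axes parallel to the rack's.
- blue_tray: Shallow blue tray, 50 x 50 mm, fixed for good at one of the four places on the assembly rack; the call of its colour starts in it. Floor 18 mm, rim top 24 mm above the bench; rim 3 mm thick. Origin: centre of its underside, 14 mm above the bench; axes parallel to the rack's.
- brown_tray: Shallow dark brown tray, 50 x 50 mm, fixed for good at one of the four places on the assembly rack; the call of its colour starts in it. Floor 18 mm, rim top 24 mm above the bench; rim 3 mm thick. Origin: centre of its underside, 14 mm above the bench; axes parallel to the rack's.
- ivory_tray: Shallow ivory white tray, 50 x 50 mm, fixed for good at one of the four places on the assembly rack; the call of its colour starts in it. Floor 18 mm, rim top 24 mm above the bench; rim 3 mm thick. Origin: centre of its underside, 14 mm above the bench; axes parallel to the rack's.
- tumbler: Bystander: steel drinking tumbler, 74 mm in diameter, 110 mm high, standing at the left of the bench. Origin: centre of its underside.
- screwdriver: Bystander: screwdriver lying flat at the far edge of the work, about 200 mm long. Origin: near its middle, at its underside; x along it.
- tape_roll: Bystander: roll of blue tape lying flat at the right of the bench, 90 mm in diameter, 24 mm high. Origin: centre of its underside.
Mind the look-alikes: they are no part of the job. Of the things shaped like the brown_call, the brown one is meant. Leave any turquoise look-alike of the blue_call alone.

How it is judged:
At the end, for the whole second after the job is handed in: Each call stands upright (within 0.1 rad) and still (under 20 mm/s) on the floor (within 4 mm) of its compartment, within 16 mm of its centre in x and y; counted from the orange ends, the order is the reverse of the trays of the same colours (x of olive_call in the frame of packing_rack between -0.016 and 0.016 m and z of olive_call in the frame of packing_rack between 0.006 and 0.014 m and angle between each of olive_call, blue_call, brown_call, ivory_call's own z axis and vertical below 0.1 rad and linear speed of each of olive_call, blue_call, brown_call, ivory_call below 0.02 m/s and ((y of olive_tray in the frame of assembly_rack between 0.073 and 0.113 m and y of olive_call in the frame of packing_rack between -0.109 and -0.077 m) or (y of olive_tray in the frame of assembly_rack between 0.011 and 0.051 m and y of olive_call in the frame of packing_rack between -0.047 and -0.015 m) or (y of olive_tray in the frame of assembly_rack between -0.051 and -0.011 m and y of olive_call in the frame of packing_rack between 0.015 and 0.047 m) or (y of olive_tray in the frame of assembly_rack between -0.113 and -0.073 m and y of olive_call in the frame of packing_rack between 0.077 and 0.109 m)) and x of blue_call in the frame of packing_rack between -0.016 and 0.016 m and z of blue_call in the frame of packing_rack between 0.006 and 0.014 m and ((y of blue_tray in the frame of assembly_rack between 0.073 and 0.113 m and y of blue_call in the frame of packing_rack between -0.109 and -0.077 m) or (y of blue_tray in the frame of assembly_rack between 0.011 and 0.051 m and y of blue_call in the frame of packing_rack between -0.047 and -0.015 m) or (y of blue_tray in the frame of assembly_rack between -0.051 and -0.011 m and y of blue_call in the frame of packing_rack between 0.015 and 0.047 m) or (y of blue_tray in the frame of assembly_rack between -0.113 and -0.073 m and y of blue_call in the frame of packing_rack between 0.077 and 0.109 m)) and x of brown_call in the frame of packing_rack between -0.016 and 0.016 m and z of brown_call in the frame of packing_rack between 0.006 and 0.014 m and ((y of brown_tray in the frame of assembly_rack between 0.073 and 0.113 m and y of brown_call in the frame of packing_rack between -0.109 and -0.077 m) or (y of brown_tray in the frame of assembly_rack between 0.011 and 0.051 m and y of brown_call in the frame of packing_rack between -0.047 and -0.015 m) or (y of brown_tray in the frame of assembly_rack between -0.051 and -0.011 m and y of brown_call in the frame of packing_rack between 0.015 and 0.047 m) or (y of brown_tray in the frame of assembly_rack between -0.113 and -0.073 m and y of brown_call in the frame of packing_rack between 0.077 and 0.109 m)) and x of ivory_call in the frame of packing_rack between -0.016 and 0.016 m and z of ivory_call in the frame of packing_rack between 0.006 and 0.014 m and ((y of ivory_tray in the frame of assembly_rack between 0.073 and 0.113 m and y of ivory_call in the frame of packing_rack between -0.109 and -0.077 m) or (y of ivory_tray in the frame of assembly_rack between 0.011 and 0.051 m and y of ivory_call in the frame of packing_rack between -0.047 and -0.015 m) or (y of ivory_tray in the frame of assembly_rack between -0.051 and -0.011 m and y of ivory_call in the frame of packing_rack between 0.015 and 0.047 m) or (y of ivory_tray in the frame of assembly_rack between -0.113 and -0.073 m and y of ivory_call in the frame of packing_rack between 0.077 and 0.109 m))); the robot touches nothing.
It fails at once if the tumbler, the screwdriver or the tape roll is pushed more than 30 mm from its place (distance of any of tumbler, screwdriver, tape_roll from where it was at the start of the episode above 0.03 m).
It fails at once if a call topples (leans more than 57 degrees) (angle between any of olive_call, blue_call, brown_call, ivory_call's own z axis and vertical above 1 rad).
It fails at once if a call is dropped (moves faster than 0.7 m/s, a fall of 25 mm, with no finger on it) ((linear speed of olive_call above 0.7 m/s and contact force between olive_call and the fingers below 0.01 N) or (linear speed of blue_call above 0.7 m/s and contact force between blue_call and the fingers below 0.01 N) or (linear speed of brown_call above 0.7 m/s and contact force between brown_call and the fingers below 0.01 N) or (linear speed of ivory_call above 0.7 m/s and contact force between ivory_call and the fingers below 0.01 N)).
It also fails if it takes over 112 s, if anything falls off the work surface, if the arm or the gripper's body presses on something with over 40 N, if the wrist force passes 120 N, or if a joint passes its speed limit or range.

## Robot

A 6-joint arm with a two-finger parallel gripper is mounted at the origin on the work surface. World frame = base frame: x ahead of the robot, y to its left, z up, the work surface at z = 0. Lengths are in m, angles in rad, forces in N, time in s.
With the tool pointing down it reaches from about 0.35 to 0.775 m from the base axis. Payload 7.3 kg.
Tool frame: the origin (TCP) lies on the front face of the gripper's body, between the roots of the fingers; the fingertips stand 66 mm ahead of it and the grasp point (between the pads) lies 47 mm ahead of it; z points along the fingers, y is the direction in which the jaws open and shut (so a half turn about z gives the same grasp; the last joint's range is limited). The gripper opens to 92 mm and grips with 3 to 60 N. Pads are 19 mm wide; open, the fingers measure 130 mm over their backs; the gripper's body (75 mm by 190 mm) begins 47 mm behind the grasp point.
Start: joints at [-0.146, 0.342, 1.524, -0, 1.275, -0.146], TCP at [0.525, 0, 0.292] pointing down, gripper open.
Joint ranges: [-2.53, 2.53], [-0.77, 2.02], [0.04, 2.7], [-1, 4.14], [0.28, 2.66], [-3.11, 3.11]. Speed limits (rad/s): [2.57, 2.57, 3.14, 3.14, 3.14, 3.14].

## Interface

Orientations are given as [roll, pitch, yaw] about the fixed x, y, z axes, in that order (R = Rz(yaw) Ry(pitch) Rx(roll)).
In Python, from cell import observe, read_camera, hand_in, search_frame, tip_of gives the robot as it stands. The module is installed in compiled form; this text tells all that it offers.
- The arm moves only by the tool apply_moves, never from a script. Its argument "motion" is a list of rows, each an object with "offset": the shift along the tool's x, y, z in mm, a list of three; "rotation": the turn, a rotation vector about the tool's x, y, z in rad, a list of three. In form: [{"offset": [x, y, z], "rotation": [rx, ry, rz]}, ...]. A call has 1 to 12 rows; each row shifts and turns the pose as measured when the row begins, along the tool's axes as they then stand; what a row does not reach is not made up. A row lasts 1/12 s, in which the tool goes at most 41.7 mm and 7.16 degrees, less where a joint would pass 70% of its speed; a pose out of reach is approached as far as the arm can. A call with a gripper value outside its range is refused whole. "grip" is the closure, from 0 (fully open) to 1 (shut), set as the call begins (left out, the last holds). The fingers move at their own pace and stop on an object; "grip_force" is the grip in N (left out, the last holds). Time passes only in rows, so rows that do not move let the fingers close. It gives the time, the measured TCP pose, the force and the opening at its end, in the units of the state.
- observe(): the state, without advancing time (a new reading comes with each control period).
- read_camera(name): name is "scene" or "side" or "wrist"; returns a dict with "img" (480x640x3 uint8, red, green, blue), "camera_matrix" (3x3 intrinsics, pixels), "R" (3x3) and "t" (3): a world point X has camera coordinates R X + t; the wrist camera has in their place "tool_from_camera" (4x4, takes a point from camera to tool coordinates, whose origin is the TCP and whose axes are the flange's). Camera axes: x right, y down, z forward; pixel columns grow to the right and rows downward; lengths in m; the calibration is good to about 2 mm. A picture is of the moment at which its call begins: read the wrist's pose just before it. There is no depth.
- hand_in(): hands the job in, once; it reports no verdict.
Trained networks look in a picture, given as the dict that the camera call returned (one of the last four; its "shot" number tells which), for a name from the list of things; names that differ only in an ending like _2 or _b are one class to them, and where a whole thing is asked for, a point or a joint stands for the part that bears it (a point fixed in the world has none). Each returns a list of dicts, best first, with "score" (0 to 1); they miss things now and then, are a little off and sometimes report something else, mostly with a low value. They report only what shows in the picture. A call takes as long as a camera call. They do not tell look-alikes from the thing itself.
- search_frame(query, picture): "location" ([x, y, z] in m, in world coordinates, good to about 4 mm: the middle of the surface that is visible of it).
- tip_of(query, picture): "location" ([x, y, z] in m, in world coordinates, good to about 4 mm: a listed point, or the origin of a listed thing).
The state is a dict: "time": time; "qpos": joint angles; "qvel": joint speeds; "joint_efforts": joint torques, N m; "tool_pos": TCP position; "tool_rot": TCP orientation; "contact_force": force on the tool from outside, world axes, zero at the start; "torque": the same for the moment, N m; "opening": finger opening in m.
Only numpy, scipy, OpenCV 4.12 (cv2) and the standard library are available. Lean on these libraries where they do the work, as an engineer would, in place of code of your own. Each camera call takes 0.05 s, during which the arm holds its last target.

## Working session

There is one attempt and no reset: what is moved stays moved. The work goes in short steps, Python scripts to look and compute and a tool call to move; the robot and the scene stay as the last step left them, time stands still between calls to the robot, and variables do not carry over. Pictures are saved under pics/ and viewed, and the job is handed in when it is done.

Besides the shell and the picture viewer there is one more tool, called as name(argument=value, ...), one argument or row to a line, values as JSON. apply_moves: Moves the arm, as the interface text tells. Its arguments: {"type":"object","properties":{"motion":{"type":"array"},"grip":{"type":"number"},"grip_force":{"type":"number"}},"required":["motion"]}

```bash
mkdir -p pics
python3 - <<'E'
from cell import *
import cv2
print(observe())
for n in ["scene","side"]:
    p=read_camera(n)
    cv2.imwrite(f"pics/{n}0.png",p["img"][:,:,::-1])
    print(n,p["camera_matrix"].tolist(),p["R"].tolist(),p["t"].tolist())
    for q in ["assembly_rack","packing_rack","olive_call","blue_call","brown_call","ivory_call","olive_tray","blue_tray","brown_tray","ivory_tray","tumbler","tape_roll","screwdriver"]:
        print(q,[(d["location"],round(d["score"],2)) for d in tip_of(q,p)][:3])
E
```

```text
{'time': 0.0, 'qpos': array([-1.45974425e-01,  3.42687464e-01,  1.52497472e+00, -2.36557025e-05,
        1.27538839e+00, -1.46012323e-01]), 'qvel': array([-4.65364054e-04, -2.19303109e-04,  3.35969365e-04,  4.28664744e-05,
        1.47361287e-03, -4.05875296e-04]), 'joint_efforts': array([ 7.61924657e-04, -4.31245601e+01, -2.44219762e+01,  7.17750052e-02,
        5.59406646e-02, -1.04314388e-04]), 'tool_pos': array([5.24709014e-01, 7.26887679e-05, 2.91577948e-01]), 'tool_rot': array([-3.14014695e+00, -1.89738847e-04,  1.57084099e+00]), 'contact_force': array([-0.03801509,  0.33988541,  0.09445512]), 'torque': array([-0.01972094, -0.0156543 , -0.00782692]), 'opening': 0.09176595679338508}
scene [[505.75005707794276, 0.0, 326.407760752557], [0.0, 505.75005707794276, 229.00689911830474], [0.0, 0.0, 1.0]] [[0.8859118734145992, 0.4634020299514576, -0.020462433381766842], [0.25529727362534904, -0.523947745977556, -0.8125897252393127], [-0.3872769740411874, 0.7146588823501088, -0.5824768040493926]] [-0.5026417970613352, -0.10946460380822659, 1.3921867928880898]
assembly_rack []
packing_rack
[... 1139 characters left out ...]
55)]
packing_rack [([0.5694, 0.1897, -0.0003], 0.86)]
olive_call [([0.6202, -0.2543, 0.0157], 0.57)]
blue_call [([0.4696, -0.1467, 0.0164], 0.8), ([0.3706, -0.1161, -0.0009], 0.68)]
brown_call [([0.5691, -0.2229, 0.0177], 0.76), ([0.5681, -0.0509, 0.0002], 0.62), ([0.5622, -0.3525, 0.0003], 0.55)]
ivory_call [([0.5215, -0.186, 0.0148], 0.61)]
olive_tray [([0.622, -0.2547, 0.0124], 0.49)]
blue_tray [([0.4734, -0.1533, 0.0135], 0.42)]
brown_tray [([0.5697, -0.2228, 0.0117], 0.64)]
ivory_tray [([0.523, -0.185, 0.008], 0.47)]
tumbler [([0.5331, 0.4761, 0.0034], 0.85)]
tape_roll [([0.5694, -0.2229, 0.0182], 0.72), ([0.5213, -0.4911, 0.0013], 0.66)]
screwdriver [([0.7744, -0.0363, -0.0037], 0.78)]
```

View pics/scene0.png

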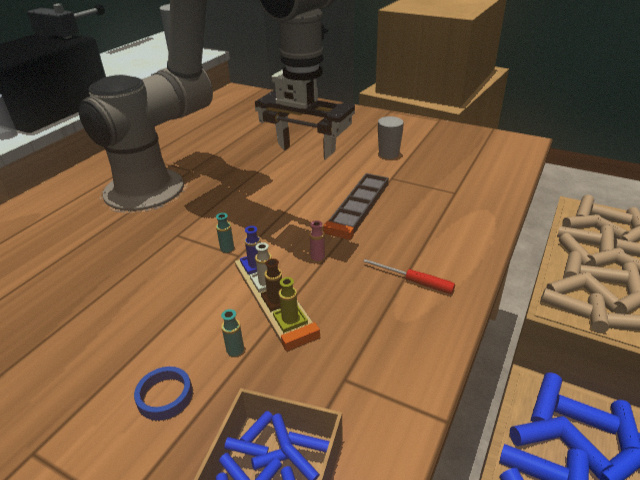

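View pics/side0.png

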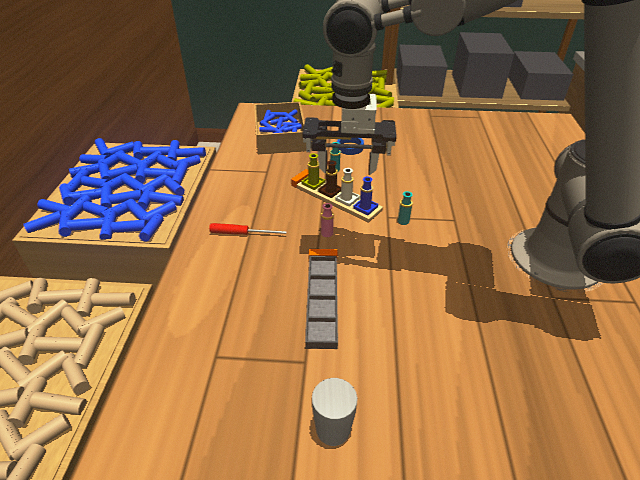

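The scene and side views agree. From the assembly rack's orange end (far from the robot, around pixel 300,336 in the scene view) the order is olive, brown, ivory, blue. The packing rack's orange end (340,228) faces the calls. Two turquoise whistles and one pink one are look-alikes. Next I'll refine both rack poses by fitting them to the images.

```bash
cat > h.py <<'E'
import numpy as np,cv2
from cell import *
def proj(p,X,T=None):
    X=np.atleast_2d(X); K=np.array(p["camera_matrix"]); C=X@np.array(p["R"]).T+np.array(p["t"])
    u=C@K.T; return u[:,:2]/u[:,2:]
def rackpts(pose,P):
    x,y,a=pose;P=np.atleast_2d(P).astype(float);c,s=np.cos(a),np.sin(a)
    return np.c_[x+c*P[:,0]-s*P[:,1],y+s*P[:,0]+c*P[:,1],P[:,2]]
def wristcam(p,o):
    from scipy.spatial.transform import Rotation as Ro
    W=np.eye(4);W[:3,:3]=Ro.from_euler('xyz',o["tool_rot"]).as_matrix();W[:3,3]=o["tool_pos"]
    M=np.linalg.inv(W@np.array(p["tool_from_camera"]))
    q=dict(p);q["R"]=M[:3,:3];q["t"]=M[:3,3];return q
def box(y0,y1,hx,z0,z1):
    return np.array([[sx*hx,y,z] for sx in(-1,1) for y in(y0,y1) for z in(z0,z1)])/1000
E
cat > fit.py <<'E'
from h import *
from scipy.optimize import minimize, least_squares
S=[read_camera("scene"),read_camera("side")]
def blobs(p):
    h=cv2.cvtColor(p["img"],cv2.COLOR_RGB2HSV)
    m=((h[...,0]<12)&(h[...,1]>215)&(h[...,2]>120)).astype(np.uint8)
    n,l,st,ce=cv2.connectedComponentsWithStats(m)
    return [(st[i,4],ce[i].round(1)) for i in range(1,n) if st[i,4]>40]
for p in S: print(blobs(p))
poseA0=[.545,-.204,np.arctan2(-.576,.815)-np.pi/2]
poseP0=[.571,.188,np.pi]
for nm,p in zip(["scene","side"],S):
    print(proj(p,rackpts(poseA0,[0,.139,.018])),proj(p,rackpts(poseP0,[0,.139,.018])))
    im=p["img"][:,:,::-1].copy()
    big=cv2.resize(im,None,fx=4,fy=4,interpolation=cv2.INTER_CUBIC)
    for pose,h,z in((poseA0,35,14),(poseP0,33,22)):
        L=128 if z==14 else 126
        q=proj(p,rackpts(pose,np.array([[-h,-L,z],[h,-L,z],[h,L,z],[-h,L,z]])/1000))
        cv2.polylines(big,[(q*4+2).astype(int)],True,(0,255,0),1)
        q=proj(p,rackpts(pose,np.array([[-35,128,24],[35,128,24],[35,150,24],[-35,150,24]])/1000))
        cv2.polylines(big,[(q*4+2).astype(int)],True,(255,255,0),1)
    r=(225,160,400,350) if nm=="scene" else (270,140,420,360)
    c=big[r[1]*4:r[3]*4,r[0]*4:r[2]*4]; cv2.imwrite(f"pics/fit_{nm}.png",cv2.resize(c,None,fx=600/c.shape[0],fy=600/c.shape[0]))
E
python3 fit.py
```

```text
[]
[(np.int32(257), array([228.7, 227.6])), (np.int32(84), array([325.1, 251.4]))]
[[298.29512146 334.66573171]] [[337.21673911 227.31910674]]
[[301.85331517 175.38814014]] [[324.32096745 253.52654754]]
```

View pics/fit_scene.png

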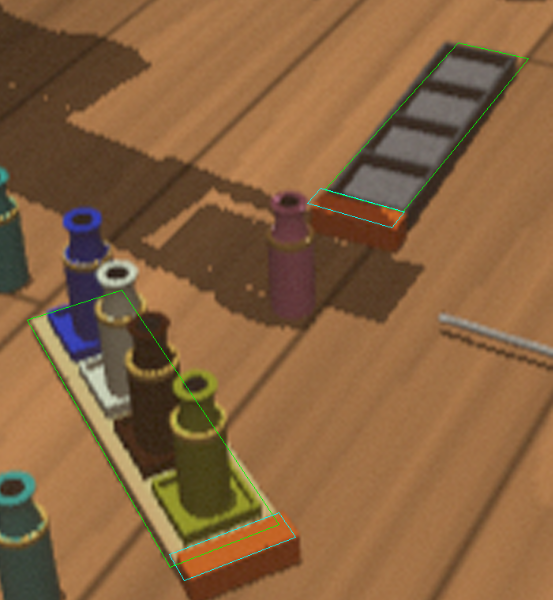

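View pics/fit_side.png

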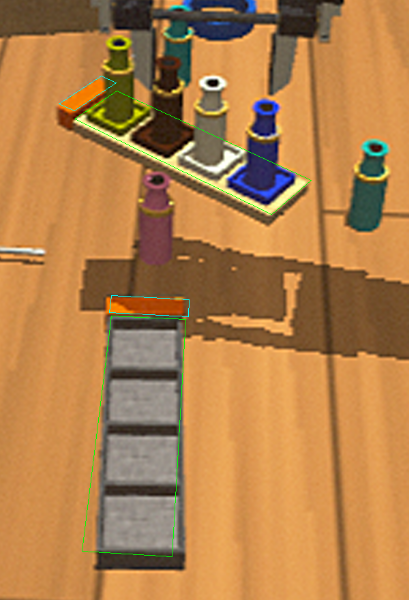

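```bash
cat > fit2.py <<'E'
from h import *
from scipy.optimize import least_squares
S=[read_camera("scene"),read_camera("side")]
def un(v,k): 
    v=np.array(v,float); return v/(600/190)+[225,160] if k==0 else v/(600/220)+[270,140]
P=[(0,(309,207),(35,150,24)),(0,(399,228),(-35,150,24)),(0,(447,43),(33,-126,22)),(0,(519,58),(-33,-126,22)),
(1,(108,296),(-35,150,24)),(1,(187,300),(35,150,24)),(1,(97,555),(-33,-126,22)),(1,(184,555),(33,-126,22))]
A=[(0,(172,556),(-35,128,24)),(0,(298,540),(35,150,24)),(0,(188,575),(-35,150,24)),(0,(28,318),(-35,-128,14)),
(1,(310,180),(-35,-128,14)),(1,(270,208),(35,-128,14)),(1,(59,106),(35,150,24)),(1,(102,79),(-35,150,24))]
for nm,L,x0 in(("A",A,[.545,-.204,-2.186]),("P",P,[.571,.188,3.14])):
    def f(x): return np.concatenate([(proj(S[k],rackpts(x,np.array(X)/1000))[0]-un(v,k)) for k,v,X in L])
    r=least_squares(f,x0,loss="soft_l1"); print(nm,r.x.tolist(),r.fun.round(1).reshape(-1,2).tolist())
    for y in(93,31,-31,-93): print(y,rackpts(r.x,[0,y/1000,0])[0].round(4))
E
python3 fit2.py
```

```text
A [0.5065730120809272, -0.2573047248355197, -2.1726832428146086] [[1.4, -2.4], [-70.5, 25.7], [1.3, -0.3], [0.3, -0.5], [-0.2, 0.2], [27.9, -21.8], [28.4, -20.1], [-1.8, -0.6]]
93 [ 0.5832 -0.31    0.    ]
31 [ 0.5321 -0.2749  0.    ]
-31 [ 0.481  -0.2398  0.    ]
-93 [ 0.4299 -0.2046  0.    ]
P [0.567039203865851, 0.1887445879243999, 3.187450119549785] [[0.0, -1.2], [-1.2, -0.9], [-0.4, -1.2], [-0.5, -1.3], [-0.5, 0.1], [-0.8, -0.9], [-1.1, -0.7], [0.0, 0.0]]
93 [0.5713 0.0958 0.    ]
31 [0.5685 0.1578 0.    ]
-31 [0.5656 0.2197 0.    ]
-93 [0.5628 0.2816 0.    ]
```

```bash
python3 - <<'E'
s=open('fit2.py').read().split('\n')
o=[]
import re
for i,l in enumerate(s):
    if l.startswith('A=[') or (i>0 and s[i-1].startswith('A=[')): l=re.sub(r'\((-?)35,',lambda m:'(35,' if m[1] else '(-35,',l)
    o.append(l)
open('fit2.py','w').write('\n'.join(o))
E
python3 fit2.py
python3 - <<'E'
from h import *
o=observe();p=wristcam(read_camera("wrist"),o);cv2.imwrite("pics/w0.png",p["img"][:,:,::-1])
E
```

```text
A [0.5459815235502491, -0.20272785618421424, -2.1800853193984344] [[-0.2, -1.2], [-0.1, -2.0], [-0.4, 0.9], [-0.2, 0.0], [-0.2, -0.2], [0.0, 1.9], [-1.0, -1.0], [-1.4, -1.2]]
93 [ 0.6222 -0.256   0.    ]
31 [ 0.5714 -0.2205  0.    ]
-31 [ 0.5206 -0.185   0.    ]
-93 [ 0.4697 -0.1495  0.    ]
P [0.567039203865851, 0.1887445879243999, 3.187450119549785] [[0.0, -1.2], [-1.2, -0.9], [-0.4, -1.2], [-0.5, -1.3], [-0.5, 0.1], [-0.8, -0.9], [-1.1, -0.7], [0.0, 0.0]]
93 [0.5713 0.0958 0.    ]
31 [0.5685 0.1578 0.    ]
-31 [0.5656 0.2197 0.    ]
-93 [0.5628 0.2816 0.    ]
```

View pics/w0.png

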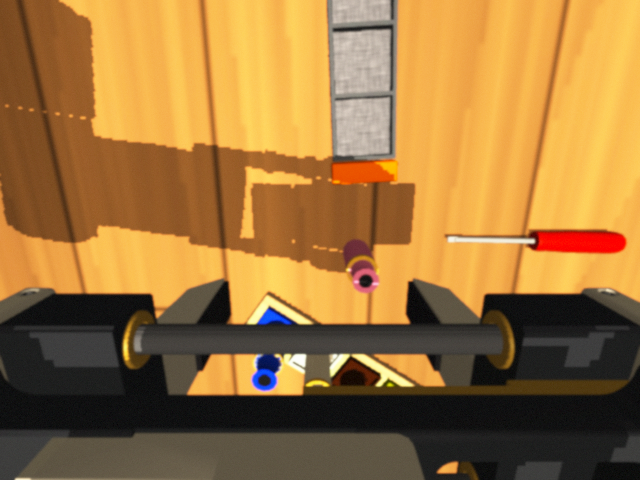

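```bash
cat > plan.py <<'E'
from h import *
import sys
from scipy.spatial.transform import Rotation as Ro
A=[.546,-.2027,-2.180];P=[.567,.1887,3.1875]
YA=np.pi/2+(-2.180+np.pi);YP=np.pi/2+(3.1875-np.pi)
ys={'olive':.093,'brown':.031,'ivory':-.031,'blue':-.093}
def tgt(kind,name):
    if kind=='pick': return rackpts(A,[0,ys[name],0])[0][:2],YA
    return rackpts(P,[0,-ys[name],0])[0][:2],YP
# usage: plan.py pick|place name z n
kind,name,z,n=sys.argv[1],sys.argv[2],float(sys.argv[3]),int(sys.argv[4])
o=observe();xy,yaw=tgt(kind,name)
T=np.r_[xy,z];p=o["tool_pos"].copy();R=Ro.from_euler('xyz',o["tool_rot"]);Rt=Ro.from_euler('xyz',[np.pi,0,yaw])
print("t",round(o["time"],2),"err mm",((T-p)*1000).round(1),"rv",(R.inv()*Rt).as_rotvec().round(3),"F",o["contact_force"].round(1),"open",round(o["opening"],4))
rv=(R.inv()*Rt).as_rotvec();d=(T-p)/n
for i in range(n):
    off=R.inv().apply(d)*1000
    print({"offset":off.round(1).tolist(),"rotation":(rv/n).round(4).tolist()})
    R=R*Ro.from_rotvec(rv/n)
E
python3 plan.py pick olive 0.25 9
```

```text
t 1.75 err mm [  97.2 -255.9  -42.3] rv [ 0.     0.    -0.962] F [-0.5  0.5 -0.5] open 0.0918
{'offset': [-28.4, 10.8, 4.7], 'rotation': [0.0, 0.0, -0.1068]}
{'offset': [-29.4, 7.7, 4.7], 'rotation': [0.0, 0.0, -0.1068]}
{'offset': [-30.1, 4.5, 4.7], 'rotation': [0.0, 0.0, -0.1068]}
{'offset': [-30.4, 1.3, 4.7], 'rotation': [0.0, 0.0, -0.1068]}
{'offset': [-30.4, -2.0, 4.7], 'rotation': [0.0, 0.0, -0.1068]}
{'offset': [-30.0, -5.2, 4.7], 'rotation': [0.0, 0.0, -0.1068]}
{'offset': [-29.3, -8.3, 4.7], 'rotation': [0.0, 0.0, -0.1068]}
{'offset': [-28.2, -11.4, 4.7], 'rotation': [0.0, 0.0, -0.1068]}
{'offset': [-26.8, -14.4, 4.7], 'rotation': [0.0, 0.0, -0.1068]}
```

apply_moves(
  motion=[
    {"offset": [-28, 11, 5], "rotation": [0, 0, -0.107]},
    {"offset": [-29, 8, 5], "rotation": [0, 0, -0.107]},
    {"offset": [-30, 4.5, 5], "rotation": [0, 0, -0.107]},
    {"offset": [-30, 1, 5], "rotation": [0, 0, -0.107]},
    {"offset": [-30, -2, 5], "rotation": [0, 0, -0.107]},
    {"offset": [-30, -5, 5], "rotation": [0, 0, -0.107]},
    {"offset": [-29, -8, 5], "rotation": [0, 0, -0.107]},
    {"offset": [-28, -11, 4], "rotation": [0, 0, -0.107]},
    {"offset": [-27, -14, 4], "rotation": [0, 0, -0.107]},
    {"offset": [0, 0, 0], "rotation": [0, 0, 0]},
  ],
  grip=0,
  grip_force=15,
)

```text
time: 2.58
tool_pos: [0.6312, -0.2612, 0.2469]
tool_rot: [3.14, 0.001, 2.587]
contact_force: [-0.5, 1.3, -0.6]
opening: 0.0919
```

```bash
python3 plan.py pick olive 0.17 3;python3 - <<'E'
from h import *
o=observe();p=wristcam(read_camera("wrist"),o);cv2.imwrite("pics/w1.png",p["img"][:,:,::-1])
p=read_camera("side");cv2.imwrite("pics/s1.png",p["img"][:,:,::-1])
E
```

```text
t 2.58 err mm [ -8.9   5.3 -76.9] rv [0.002 0.001 0.054] F [-0.5  1.3 -0.6] open 0.0919
{'offset': [3.5, -0.1, 25.6], 'rotation': [0.0005, 0.0004, 0.0181]}
{'offset': [3.5, -0.2, 25.6], 'rotation': [0.0005, 0.0004, 0.0181]}
{'offset': [3.5, -0.2, 25.6], 'rotation': [0.0005, 0.0004, 0.0181]}
```

View pics/w1.png

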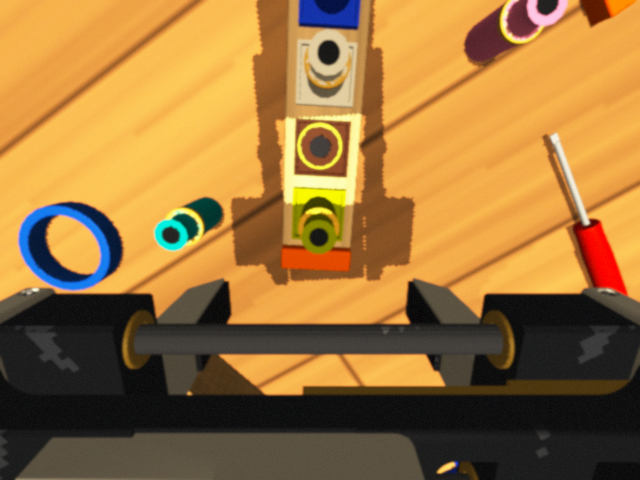

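The wrist view shows the olive call at (320,225), with the rack running straight up the frame. I'll check the fitted rack poses against it.

```bash
cat > ov.py <<'E'
from h import *
import sys
A=[.546,-.2027,-2.180];P=[.567,.1887,3.1875]
o=observe();p=wristcam(read_camera("wrist"),o);im=p["img"][:,:,::-1].copy()
for pose,h,z,L in((A,35,14,128),(P,33,22,126)):
    for Q in ([[-h,-L,z],[h,-L,z],[h,L,z],[-h,L,z]],[[-35,128,24],[35,128,24],[35,150,24],[-35,150,24]]):
        q=proj(p,rackpts(pose,np.array(Q)/1000)); 
        if abs(q).max()<2000: cv2.polylines(im,[q.round().astype(int)],True,(0,255,0) if len(sys.argv)<9 else 0,1)
for y in(93,31,-31,-93):
    th=np.linspace(0,6.28,40)
    for rr,z in((16,64+18),(16,18)):
        q=proj(p,rackpts(A,np.c_[rr*np.cos(th),y+rr*np.sin(th),0*th+z]/1000))
        if abs(q).max()<2000: cv2.polylines(im,[q.round().astype(int)],True,(255,0,255),1)
cv2.imwrite(sys.argv[1],im)
E
python3 ov.py pics/w2.png
```

```text
(no output)
```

View pics/w2.png

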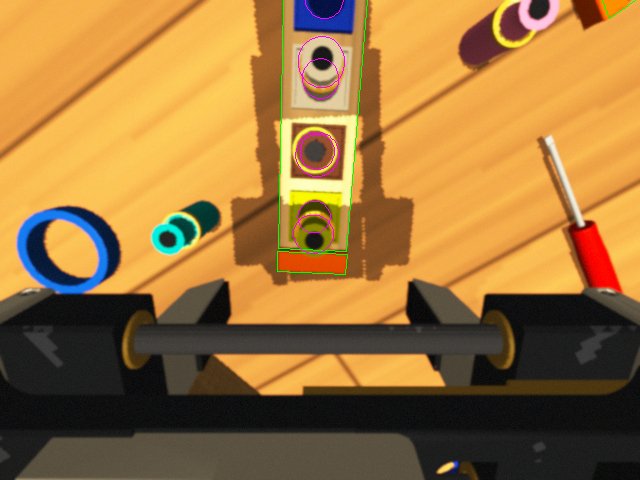

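The rack outline and call rings line up, so I'll centre over the olive call and go down.

```bash
python3 plan.py pick olive 0.16 4
```

```text
t 2.73 err mm [ -8.3   0.1 -88.6] rv [0.003 0.    0.05 ] F [-0.3  0.9 -0.5] open 0.0917
{'offset': [1.8, -1.2, 22.1], 'rotation': [0.0009, 0.0, 0.0126]}
{'offset': [1.7, -1.2, 22.1], 'rotation': [0.0009, 0.0, 0.0126]}
{'offset': [1.7, -1.2, 22.1], 'rotation': [0.0009, 0.0, 0.0126]}
{'offset': [1.7, -1.2, 22.1], 'rotation': [0.0009, 0.0, 0.0126]}
```

apply_moves(
  motion=[
    {"offset": [3.5, -2.5, 10], "rotation": [0, 0, 0.025]},
    {"offset": [3, -2, 20], "rotation": [0, 0, 0.02]},
    {"offset": [0, 0, 25], "rotation": [0, 0, 0]},
    {"offset": [0, 0, 22], "rotation": [0, 0, 0]},
    {"offset": [0, 0, 0], "rotation": [0, 0, 0]},
    {"offset": [0, 0, 0], "rotation": [0, 0, 0]},
  ],
)

```text
time: 3.23
tool_pos: [0.6232, -0.248, 0.1756]
tool_rot: [3.136, 0.007, 2.535]
contact_force: [0.1, -0.0, 0.5]
opening: 0.0919
```

```bash
python3 plan.py pick olive 0.116 3
```

```text
t 3.23 err mm [ -0.9  -7.9 -59.6] rv [0.006 0.007 0.003] F [ 0.1 -0.   0.5] open 0.0919
{'offset': [-1.1, -2.5, 19.9], 'rotation': [0.002, 0.0022, 0.001]}
{'offset': [-1.2, -2.4, 19.9], 'rotation': [0.002, 0.0022, 0.001]}
{'offset': [-1.2, -2.4, 19.9], 'rotation': [0.002, 0.0022, 0.001]}
```

apply_moves(
  motion=[
    {"offset": [-2, -4, 5], "rotation": [0.003, 0.003, 0]},
    {"offset": [-1.5, -3, 10], "rotation": [0.003, 0.003, 0]},
    {"offset": [0, 0, 15], "rotation": [0, 0, 0]},
    {"offset": [0, 0, 15], "rotation": [0, 0, 0]},
    {"offset": [0, 0, 8], "rotation": [0, 0, 0]},
    {"offset": [0, 0, 0], "rotation": [0, 0, 0]},
    {"offset": [0, 0, 0], "rotation": [0, 0, 0]},
  ],
)

```text
time: 3.82
tool_pos: [0.6253, -0.2568, 0.1279]
tool_rot: [3.142, 0.013, 2.536]
contact_force: [-0.2, 0.1, 0.5]
opening: 0.0916
```

```bash
python3 plan.py pick olive 0.116 1
```

```text
t 3.82 err mm [ -3.    0.8 -11.9] rv [0.    0.013 0.004] F [-0.2  0.1  0.5] open 0.0916
{'offset': [3.1, -1.0, 11.9], 'rotation': [0.0001, 0.0125, 0.004]}
```

apply_moves(
  motion=[
    {"offset": [3.5, -1, 6], "rotation": [0, 0.013, 0.004]},
    {"offset": [0, 0, 6], "rotation": [0, 0.003, 0]},
    {"offset": [0, 0, 2], "rotation": [0, 0, 0]},
    {"offset": [0, 0, 0], "rotation": [0, 0, 0]},
  ],
)

```text
time: 4.15
tool_pos: [0.6225, -0.2563, 0.1151]
tool_rot: [3.141, -0.001, 2.532]
contact_force: [-0.2, 0.3, 0.0]
opening: 0.092
```

```bash
python3 plan.py pick olive 0.116 1
```

```text
t 4.15 err mm [-0.2  0.4  0.9] rv [ 0.    -0.001 -0.001] F [-0.2  0.3  0. ] open 0.092
{'offset': [0.4, 0.2, -0.9], 'rotation': [0.0004, -0.0012, -0.0008]}
```

apply_moves(
  motion=[
    {"offset": [0, 0, -0.5], "rotation": [0, 0, 0]},
    {"offset": [0, 0, 0], "rotation": [0, 0, 0]},
    {"offset": [0, 0, 0], "rotation": [0, 0, 0]},
    {"offset": [0, 0, 0], "rotation": [0, 0, 0]},
    {"offset": [0, 0, 0], "rotation": [0, 0, 0]},
    {"offset": [0, 0, 0], "rotation": [0, 0, 0]},
    {"offset": [0, 0, 0], "rotation": [0, 0, 0]},
    {"offset": [0, 0, 0], "rotation": [0, 0, 0]},
    {"offset": [0, 0, 0], "rotation": [0, 0, 0]},
    {"offset": [0, 0, 0], "rotation": [0, 0, 0]},
  ],
  grip=1,
  grip_force=20,
)

```text
time: 4.98
tool_pos: [0.6231, -0.2565, 0.117]
tool_rot: [3.141, 0.001, 2.532]
contact_force: [0.6, 0.5, -1.8]
opening: 0.0317
```

```bash
python3 plan.py pick olive 0.116 1
```

```text
t 4.98 err mm [-0.8  0.6 -1. ] rv [ 0.001  0.001 -0.001] F [ 0.6  0.5 -1.8] open 0.0317
{'offset': [1.0, -0.0, 1.0], 'rotation': [0.0007, 0.001, -0.0007]}
```

apply_moves(
  motion=[
    {"offset": [0, 0, -10], "rotation": [0, 0, 0]},
    {"offset": [0, 0, -20], "rotation": [0, 0, 0]},
    {"offset": [0, 0, -25], "rotation": [0, 0, 0]},
    {"offset": [0, 0, -28], "rotation": [0, 0, 0]},
    {"offset": [0, 0, -28], "rotation": [0, 0, 0]},
    {"offset": [0, 0, -15], "rotation": [0, 0, 0]},
  ],
)

```text
time: 5.48
tool_pos: [0.6207, -0.2554, 0.2445]
tool_rot: [-3.141, -0.012, 2.532]
contact_force: [1.3, -0.2, -0.5]
opening: 0.0317
```

```bash
python3 plan.py place olive 0.25 20;python3 - <<'E'
from h import *
p=read_camera("side");cv2.imwrite("pics/s2.png",p["img"][80:320,200:520,::-1])
E
```

```text
t 5.48 err mm [-58.  537.    5.5] rv [-0.006 -0.011  0.915] F [ 1.3 -0.2 -0.5] open 0.0317
{'offset': [17.8, 20.3, -0.1], 'rotation': [-0.0003, -0.0005, 0.0457]}
{'offset': [18.7, 19.5, -0.1], 'rotation': [-0.0003, -0.0005, 0.0457]}
{'offset': [19.5, 18.6, -0.1], 'rotation': [-0.0003, -0.0005, 0.0457]}
{'offset': [20.4, 17.7, -0.1], 'rotation': [-0.0003, -0.0005, 0.0457]}
{'offset': [21.2, 16.8, -0.1], 'rotation': [-0.0003, -0.0005, 0.0457]}
{'offset': [21.9, 15.8, -0.1], 'rotation': [-0.0003, -0.0005, 0.0457]}
{'offset': [22.6, 14.8, -0.1], 'rotation': [-0.0003, -0.0005, 0.0457]}
{'offset': [23.3, 13.7, -0.1], 'rotation': [-0.0003, -0.0005, 0.0457]}
{'offset': [23.9, 12.6, -0.1], 'rotation': [-0.0003, -0.0005, 0.0457]}
{'offset': [24.4, 11.5, -0.1], 'rotation': [-0.0003, -0.0005, 0.0457]}
{'offset': [24.9, 10.4, -0.1], 'rotation': [-0.0003, -0.0005, 0.0457]}
{'offset': [25.4, 9.3, -0.2], 'rotation': [-0.0003, -0.0005, 0.0457]}
{'offset': [25.8, 8.1, -0.2], 'rotation': [-0.0003, -0.0005, 0.0457]}
{'offset': [26.1, 6.9, -0.2], 'rotation': [-0.0003, -0.0005, 0.0457]}
{'offset': [26.4, 5.7, -0.2], 'rotation': [-0.0003, -0.0005, 0.0457]}
{'offset': [26.6, 4.5, -0.2], 'rotation': [-0.0003, -0.0005, 0.0457]}
{'offset': [26.8, 3.3, -0.2], 'rotation': [-0.0003, -0.0005, 0.0457]}
{'offset': [26.9, 2.0, -0.2], 'rotation': [-0.0003, -0.0005, 0.0457]}
{'offset': [27.0, 0.8, -0.2], 'rotation': [-0.0003, -0.0005, 0.0457]}
{'offset': [27.0, -0.4, -0.3], 'rotation': [-0.0003, -0.0005, 0.0457]}
```

View pics/s2.png

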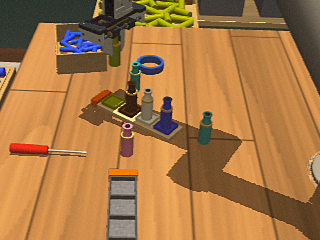

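The olive call is lifted clear, with its empty tray at about (115,100) in the crop. I'll carry it over.

apply_moves(
  motion=[
    {"offset": [8, 9, -1], "rotation": [0, 0, 0.03]},
    {"offset": [16, 17, -1], "rotation": [0, 0, 0.045]},
    {"offset": [20, 19, 0], "rotation": [0, 0, 0.046]},
    {"offset": [20, 18, 0], "rotation": [0, 0, 0.046]},
    {"offset": [21, 17, 0], "rotation": [0, 0, 0.046]},
    {"offset": [22, 16, 0], "rotation": [0, 0, 0.046]},
    {"offset": [23, 15, 0], "rotation": [0, 0, 0.046]},
    {"offset": [23, 14, 0], "rotation": [0, 0, 0.046]},
    {"offset": [24, 13, 0], "rotation": [0, 0, 0.046]},
    {"offset": [24, 12, 0], "rotation": [0, 0, 0.046]},
    {"offset": [25, 10, 0], "rotation": [0, 0, 0.046]},
    {"offset": [25, 9, 0], "rotation": [0, 0, 0.046]},
  ],
)

```text
time: 6.53
tool_pos: [0.586, 0.055, 0.2512]
tool_rot: [-3.138, -0.001, 1.962]
contact_force: [1.0, -0.7, -0.3]
opening: 0.0315
```

```bash
python3 plan.py place olive 0.25 8
```

```text
t 6.53 err mm [-23.3 226.6  -1.2] rv [-0.004 -0.001  0.345] F [ 1.  -0.7 -0.3] open 0.0315
{'offset': [27.3, 8.1, 0.1], 'rotation': [-0.0005, -0.0001, 0.0431]}
{'offset': [27.6, 6.9, 0.2], 'rotation': [-0.0005, -0.0001, 0.0431]}
{'offset': [27.9, 5.7, 0.2], 'rotation': [-0.0005, -0.0001, 0.0431]}
{'offset': [28.1, 4.5, 0.2], 'rotation': [-0.0005, -0.0001, 0.0431]}
{'offset': [28.3, 3.3, 0.2], 'rotation': [-0.0005, -0.0001, 0.0431]}
{'offset': [28.4, 2.1, 0.2], 'rotation': [-0.0005, -0.0001, 0.0431]}
{'offset': [28.5, 0.9, 0.2], 'rotation': [-0.0005, -0.0001, 0.0431]}
{'offset': [28.5, -0.4, 0.1], 'rotation': [-0.0005, -0.0001, 0.0431]}
```

apply_moves(
  motion=[
    {"offset": [27, 8, 0], "rotation": [0, 0, 0.043]},
    {"offset": [27, 7, 0], "rotation": [0, 0, 0.043]},
    {"offset": [27, 6, 0], "rotation": [0, 0, 0.043]},
    {"offset": [27, 5, 0], "rotation": [0, 0, 0.043]},
    {"offset": [27, 4, 0], "rotation": [0, 0, 0.043]},
    {"offset": [27, 2, 0], "rotation": [0, 0, 0.04]},
    {"offset": [24, 1, 0], "rotation": [0, 0, 0.04]},
    {"offset": [16, 0, 0], "rotation": [0, 0, 0.03]},
    {"offset": [8, 0, 0], "rotation": [0, 0, 0]},
    {"offset": [0, 0, 0], "rotation": [0, 0, 0]},
  ],
)

```text
time: 7.37
tool_pos: [0.5622, 0.2836, 0.2493]
tool_rot: [-3.133, -0.0, 1.624]
contact_force: [-0.7, 0.3, -1.5]
opening: 0.0318
```

```bash
python3 plan.py place olive 0.15 6; python3 ov.py pics/w3.png
```

```text
t 7.37 err mm [  0.5  -2.  -99.3] rv [-0.009 -0.     0.008] F [-0.7  0.3 -1.5] open 0.0318
{'offset': [-0.3, 0.2, 16.5], 'rotation': [-0.0015, -0.0001, 0.0013]}
{'offset': [-0.3, 0.2, 16.5], 'rotation': [-0.0015, -0.0001, 0.0013]}
{'offset': [-0.3, 0.2, 16.5], 'rotation': [-0.0015, -0.0001, 0.0013]}
{'offset': [-0.3, 0.1, 16.5], 'rotation': [-0.0015, -0.0001, 0.0013]}
{'offset': [-0.3, 0.1, 16.5], 'rotation': [-0.0015, -0.0001, 0.0013]}
{'offset': [-0.3, 0.1, 16.5], 'rotation': [-0.0015, -0.0001, 0.0013]}
```

View pics/w3.png

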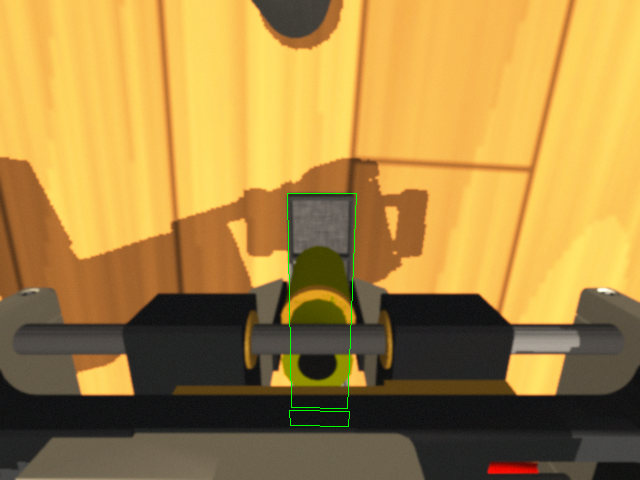

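The far end of the rack matches the overlay, so I'll lower the call.

apply_moves(
  motion=[
    {"offset": [-1, 0.5, 10], "rotation": [-0.004, 0, 0.004]},
    {"offset": [-1, 0.5, 20], "rotation": [-0.004, 0, 0.003]},
    {"offset": [0, 0, 24], "rotation": [0, 0, 0]},
    {"offset": [0, 0, 24], "rotation": [0, 0, 0]},
    {"offset": [0, 0, 16], "rotation": [0, 0, 0]},
    {"offset": [0, 0, 8], "rotation": [0, 0, 0]},
    {"offset": [0, 0, 0], "rotation": [0, 0, 0]},
  ],
)

```text
time: 8.0
tool_pos: [0.5662, 0.2714, 0.1454]
tool_rot: [3.139, 0.002, 1.615]
contact_force: [-0.5, -0.1, -0.6]
opening: 0.0318
```

```bash
python3 plan.py place olive 0.109 1
```

```text
t 8.0 err mm [ -3.5  10.2 -36.4] rv [ 0.003  0.002 -0.001] F [-0.5 -0.1 -0.6] open 0.0318
{'offset': [10.5, -3.1, 36.4], 'rotation': [0.0031, 0.0024, -0.0014]}
```

apply_moves(
  motion=[
    {"offset": [7, -2, 2], "rotation": [0, 0, 0]},
    {"offset": [4, -1, 6], "rotation": [0.002, 0.002, 0]},
    {"offset": [0, 0, 8], "rotation": [0, 0, 0]},
    {"offset": [0, 0, 5], "rotation": [0, 0, 0]},
    {"offset": [0, 0, 0], "rotation": [0, 0, 0]},
    {"offset": [0, 0, 0], "rotation": [0, 0, 0]},
  ],
)

```text
time: 8.5
tool_pos: [0.5646, 0.2823, 0.1262]
tool_rot: [3.135, -0.001, 1.615]
contact_force: [0.1, 0.2, -0.9]
opening: 0.0315
```

```bash
python3 plan.py place olive 0.109 1
```

```text
t 8.5 err mm [ -1.9  -0.7 -17.2] rv [ 0.007 -0.001 -0.002] F [ 0.1  0.2 -0.9] open 0.0315
{'offset': [-0.7, -2.0, 17.2], 'rotation': [0.0065, -0.0012, -0.0021]}
```

apply_moves(
  motion=[
    {"offset": [-0.5, -2, 5], "rotation": [0.006, -0.001, -0.002]},
    {"offset": [0, 0, 5], "rotation": [0.001, 0, 0]},
    {"offset": [0, 0, 4], "rotation": [0, 0, 0]},
    {"offset": [0, 0, 1], "rotation": [0, 0, 0]},
    {"offset": [0, 0, 0], "rotation": [0, 0, 0]},
  ],
)

```text
time: 8.92
tool_pos: [0.5628, 0.2819, 0.1105]
tool_rot: [3.141, -0.0, 1.617]
contact_force: [-0.1, -0.2, -1.1]
opening: 0.0315
```

```bash
python3 plan.py place olive 0.109 1
```

```text
t 8.92 err mm [-0.  -0.3 -1.5] rv [ 0.    -0.     0.001] F [-0.1 -0.2 -1.1] open 0.0315
{'offset': [-0.3, -0.0, 1.5], 'rotation': [0.0002, -0.0005, 0.0006]}
```

apply_moves(
  motion=[
    {"offset": [0, 0, 1], "rotation": [0, 0, 0]},
    {"offset": [0, 0, 0.8], "rotation": [0, 0, 0]},
    {"offset": [0, 0, 0.5], "rotation": [0, 0, 0]},
  ],
)

```text
time: 9.17
tool_pos: [0.5629, 0.2819, 0.1089]
tool_rot: [3.141, -0.001, 1.617]
contact_force: [-2.0, -1.6, 3.8]
opening: 0.0314
```

Contact force has risen to +3.8 N, so the foot is on the floor. I'll release.

apply_moves(
  motion=[
    {"offset": [0, 0, 0], "rotation": [0, 0, 0]},
    {"offset": [0, 0, 0], "rotation": [0, 0, 0]},
    {"offset": [0, 0, 0], "rotation": [0, 0, 0]},
    {"offset": [0, 0, 0], "rotation": [0, 0, 0]},
    {"offset": [0, 0, 0], "rotation": [0, 0, 0]},
    {"offset": [0, 0, 0], "rotation": [0, 0, 0]},
    {"offset": [0, 0, 0], "rotation": [0, 0, 0]},
  ],
  grip=0,
)

```text
time: 9.75
tool_pos: [0.5636, 0.2821, 0.1093]
tool_rot: [3.139, -0.001, 1.617]
contact_force: [0.1, -1.1, 0.2]
opening: 0.0737
```

apply_moves(
  motion=[
    {"offset": [0, 0, -10], "rotation": [0, 0, 0]},
    {"offset": [0, 0, -20], "rotation": [0, 0, 0]},
    {"offset": [0, 0, -28], "rotation": [0, 0, 0]},
    {"offset": [0, 0, -30], "rotation": [0, 0, 0]},
    {"offset": [0, 0, -30], "rotation": [0, 0, 0]},
    {"offset": [0, 0, -15], "rotation": [0, 0, 0]},
  ],
)

```text
time: 10.25
tool_pos: [0.5612, 0.2811, 0.2453]
tool_rot: [-3.134, 0.002, 1.617]
contact_force: [0.9, 0.5, 0.3]
opening: 0.0919
```

```bash
python3 plan.py pick brown 0.24 20;python3 - <<'E'
from h import *
p=read_camera("side");cv2.imwrite("pics/s3.png",p["img"][80:400,200:520,::-1])
E
```

```text
t 10.25 err mm [  10.2 -501.5   -5.3] rv [-0.008 -0.002 -0.915] F [0.9 0.5 0.3] open 0.0919
{'offset': [-25.1, -0.6, 0.3], 'rotation': [-0.0004, -0.0001, -0.0458]}
{'offset': [-25.0, -1.8, 0.3], 'rotation': [-0.0004, -0.0001, -0.0458]}
{'offset': [-24.9, -2.9, 0.3], 'rotation': [-0.0004, -0.0001, -0.0458]}
{'offset': [-24.7, -4.1, 0.3], 'rotation': [-0.0004, -0.0001, -0.0458]}
{'offset': [-24.5, -5.2, 0.3], 'rotation': [-0.0004, -0.0001, -0.0458]}
{'offset': [-24.3, -6.3, 0.3], 'rotation': [-0.0004, -0.0001, -0.0458]}
{'offset': [-24.0, -7.4, 0.3], 'rotation': [-0.0004, -0.0001, -0.0458]}
{'offset': [-23.6, -8.5, 0.3], 'rotation': [-0.0004, -0.0001, -0.0458]}
{'offset': [-23.2, -9.6, 0.3], 'rotation': [-0.0004, -0.0001, -0.0458]}
{'offset': [-22.7, -10.6, 0.3], 'rotation': [-0.0004, -0.0001, -0.0458]}
{'offset': [-22.2, -11.7, 0.3], 'rotation': [-0.0004, -0.0001, -0.0458]}
{'offset': [-21.7, -12.7, 0.3], 'rotation': [-0.0004, -0.0001, -0.0458]}
{'offset': [-21.0, -13.6, 0.3], 'rotation': [-0.0004, -0.0001, -0.0458]}
{'offset': [-20.4, -14.6, 0.3], 'rotation': [-0.0004, -0.0001, -0.0458]}
{'offset': [-19.7, -15.5, 0.3], 'rotation': [-0.0004, -0.0001, -0.0458]}
{'offset': [-19.0, -16.4, 0.3], 'rotation': [-0.0004, -0.0001, -0.0458]}
{'offset': [-18.2, -17.2, 0.3], 'rotation': [-0.0004, -0.0001, -0.0458]}
{'offset': [-17.4, -18.1, 0.3], 'rotation': [-0.0004, -0.0001, -0.0458]}
{'offset': [-16.6, -18.8, 0.3], 'rotation': [-0.0004, -0.0001, -0.0458]}
{'offset': [-15.7, -19.6, 0.3], 'rotation': [-0.0004, -0.0001, -0.0458]}
```

View pics/s3.png

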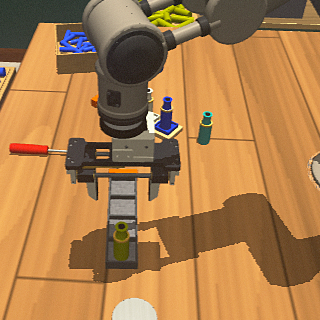

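Olive stands in the far compartment at (121,240) in the crop. Brown is next.

apply_moves(
  motion=[
    {"offset": [-12, -1, 0], "rotation": [0, 0, -0.03]},
    {"offset": [-24, -2, 0], "rotation": [0, 0, -0.045]},
    {"offset": [-29, -3, 0], "rotation": [0, 0, -0.053]},
    {"offset": [-29, -5, 0], "rotation": [0, 0, -0.053]},
    {"offset": [-29, -6, 0], "rotation": [0, 0, -0.053]},
    {"offset": [-28, -7, 0], "rotation": [0, 0, -0.053]},
    {"offset": [-28, -9, 0], "rotation": [0, 0, -0.053]},
    {"offset": [-27, -10, 0], "rotation": [0, 0, -0.053]},
    {"offset": [-27, -11, 0], "rotation": [0, 0, -0.053]},
    {"offset": [-26, -13, 0], "rotation": [0, 0, -0.053]},
    {"offset": [-25, -14, 0], "rotation": [0, 0, -0.053]},
    {"offset": [-24, -15, 0], "rotation": [0, 0, -0.053]},
  ],
)

```text
time: 11.3
tool_pos: [0.5732, -0.0519, 0.2556]
tool_rot: [3.133, 0.002, 2.261]
contact_force: [0.5, 0.5, -0.3]
opening: 0.0918
```

```bash
python3 plan.py pick brown 0.24 7
```

```text
t 11.3 err mm [  -1.8 -168.5  -15.6] rv [ 0.008  0.003 -0.271] F [ 0.5  0.5 -0.3] open 0.0918
{'offset': [-18.4, -15.5, 2.1], 'rotation': [0.0011, 0.0005, -0.0388]}
{'offset': [-17.8, -16.2, 2.2], 'rotation': [0.0011, 0.0005, -0.0388]}
{'offset': [-17.1, -16.9, 2.2], 'rotation': [0.0011, 0.0005, -0.0388]}
{'offset': [-16.5, -17.6, 2.2], 'rotation': [0.0011, 0.0005, -0.0388]}
{'offset': [-15.8, -18.2, 2.2], 'rotation': [0.0011, 0.0005, -0.0388]}
{'offset': [-15.1, -18.8, 2.2], 'rotation': [0.0011, 0.0005, -0.0388]}
{'offset': [-14.3, -19.4, 2.2], 'rotation': [0.0011, 0.0005, -0.0388]}
```

apply_moves(
  motion=[
    {"offset": [-18, -15, 2], "rotation": [0.001, 0, -0.038]},
    {"offset": [-18, -16, 2], "rotation": [0.001, 0, -0.038]},
    {"offset": [-17, -17, 2], "rotation": [0.001, 0, -0.038]},
    {"offset": [-16, -17, 2], "rotation": [0.001, 0, -0.038]},
    {"offset": [-15, -17, 2], "rotation": [0.001, 0, -0.038]},
    {"offset": [-12, -14, 2], "rotation": [0.001, 0, -0.038]},
    {"offset": [-6, -8, 2], "rotation": [0.001, 0, -0.025]},
    {"offset": [0, 0, 0], "rotation": [0, 0, 0]},
    {"offset": [0, 0, 0], "rotation": [0, 0, 0]},
  ],
)

```text
time: 12.05
tool_pos: [0.571, -0.212, 0.2435]
tool_rot: [-3.141, 0.006, 2.521]
contact_force: [0.0, -0.4, -0.3]
opening: 0.0917
```

```bash
python3 plan.py pick brown 0.18 2; python3 ov.py pics/w4.png
```

```text
t 12.05 err mm [  0.4  -8.4 -63.5] rv [-0.     0.006 -0.011] F [ 0.  -0.4 -0.3] open 0.0917
{'offset': [-2.4, -3.3, 31.7], 'rotation': [-0.0002, 0.003, -0.0057]}
{'offset': [-2.5, -3.3, 31.7], 'rotation': [-0.0002, 0.003, -0.0057]}
```

View pics/w4.png

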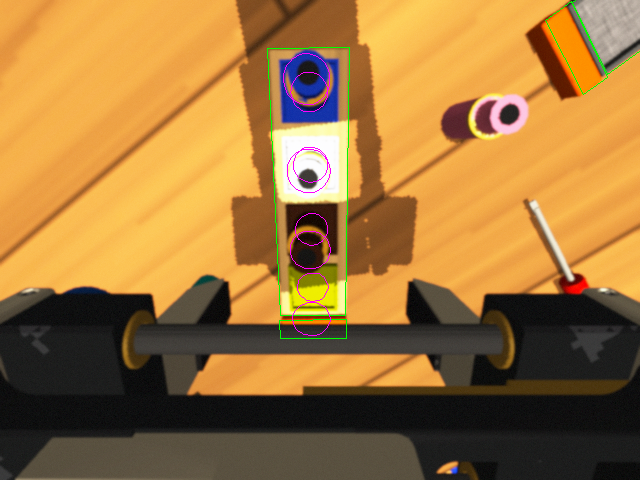

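apply_moves(
  motion=[
    {"offset": [-4, -5, 5], "rotation": [0, 0.005, -0.01]},
    {"offset": [-1, -2, 10], "rotation": [0, 0, 0]},
    {"offset": [0, 0, 20], "rotation": [0, 0, 0]},
    {"offset": [0, 0, 15], "rotation": [0, 0, 0]},
    {"offset": [0, 0, 5], "rotation": [0, 0, 0]},
    {"offset": [0, 0, 0], "rotation": [0, 0, 0]},
  ],
)

```text
time: 12.6
tool_pos: [0.5718, -0.2172, 0.1856]
tool_rot: [3.141, 0.002, 2.535]
contact_force: [0.3, 0.5, 1.1]
opening: 0.0921
```

```bash
python3 plan.py pick brown 0.116 1
```

```text
t 12.6 err mm [ -0.4  -3.2 -69.6] rv [0.    0.002 0.003] F [0.3 0.5 1.1] open 0.0921
{'offset': [-1.4, -2.9, 69.6], 'rotation': [0.0005, 0.0018, 0.0031]}
```

apply_moves(
  motion=[
    {"offset": [-1, -2.5, 8], "rotation": [0, 0.002, 0.003]},
    {"offset": [-0.5, -0.5, 14], "rotation": [0, 0, 0]},
    {"offset": [0, 0, 14], "rotation": [0, 0, 0]},
    {"offset": [0, 0, 12], "rotation": [0, 0, 0]},
    {"offset": [0, 0, 6], "rotation": [0, 0, 0]},
    {"offset": [0, 0, 0], "rotation": [0, 0, 0]},
  ],
)

```text
time: 13.1
tool_pos: [0.5728, -0.2207, 0.1306]
tool_rot: [3.141, 0.004, 2.533]
contact_force: [0.7, 0.5, -0.5]
opening: 0.092
```

```bash
python3 plan.py pick brown 0.116 1
```

```text
t 13.1 err mm [ -1.4   0.2 -14.6] rv [0.001 0.004 0.001] F [ 0.7  0.5 -0.5] open 0.092
{'offset': [1.4, -0.6, 14.6], 'rotation': [0.001, 0.004, 0.001]}
```

apply_moves(
  motion=[
    {"offset": [1.5, -0.5, 7], "rotation": [0.001, 0.004, 0.001]},
    {"offset": [0, 0, 6], "rotation": [0, 0.002, 0]},
    {"offset": [0, 0, 2], "rotation": [0, 0, 0]},
    {"offset": [0, 0, 0], "rotation": [0, 0, 0]},
  ],
)

```text
time: 13.43
tool_pos: [0.5721, -0.2207, 0.1161]
tool_rot: [3.141, 0.0, 2.532]
contact_force: [-0.5, 0.5, -0.5]
opening: 0.0919
```

apply_moves(
  motion=[
    {"offset": [0, 0, 0], "rotation": [0, 0, 0]},
    {"offset": [0, 0, 0], "rotation": [0, 0, 0]},
    {"offset": [0, 0, 0], "rotation": [0, 0, 0]},
    {"offset": [0, 0, 0], "rotation": [0, 0, 0]},
    {"offset": [0, 0, 0], "rotation": [0, 0, 0]},
    {"offset": [0, 0, 0], "rotation": [0, 0, 0]},
    {"offset": [0, 0, 0], "rotation": [0, 0, 0]},
    {"offset": [0, 0, 0], "rotation": [0, 0, 0]},
    {"offset": [0, 0, 0], "rotation": [0, 0, 0]},
    {"offset": [0, 0, 0], "rotation": [0, 0, 0]},
  ],
  grip=1,
  grip_force=20,
)

```text
time: 14.27
tool_pos: [0.573, -0.2212, 0.118]
tool_rot: [3.141, 0.004, 2.532]
contact_force: [0.3, 0.6, 0.7]
opening: 0.0315
```

```bash
python3 plan.py pick brown 0.116 1
```

```text
t 14.27 err mm [-1.5  0.7 -2. ] rv [0.001 0.004 0.   ] F [0.3 0.6 0.7] open 0.0315
{'offset': [1.7, -0.3, 2.0], 'rotation': [0.0005, 0.0039, 0.0001]}
```

apply_moves(
  motion=[
    {"offset": [0, 0, -10], "rotation": [0, 0, 0]},
    {"offset": [0, 0, -20], "rotation": [0, 0, 0]},
    {"offset": [0, 0, -25], "rotation": [0, 0, 0]},
    {"offset": [0, 0, -28], "rotation": [0, 0, 0]},
    {"offset": [0, 0, -28], "rotation": [0, 0, 0]},
    {"offset": [0, 0, -15], "rotation": [0, 0, 0]},
  ],
)

```text
time: 14.77
tool_pos: [0.5703, -0.2197, 0.2463]
tool_rot: [-3.141, -0.008, 2.532]
contact_force: [0.3, -0.6, 0.1]
opening: 0.0317
```

```bash
python3 plan.py place brown 0.25 18
```

```text
t 14.77 err mm [ -4.7 439.4   3.7] rv [-0.004 -0.008  0.916] F [ 0.3 -0.6  0.1] open 0.0317
{'offset': [14.2, 19.9, -0.1], 'rotation': [-0.0002, -0.0004, 0.0509]}
{'offset': [15.2, 19.1, -0.1], 'rotation': [-0.0002, -0.0004, 0.0509]}
{'offset': [16.1, 18.3, -0.1], 'rotation': [-0.0002, -0.0004, 0.0509]}
{'offset': [17.0, 17.5, -0.1], 'rotation': [-0.0002, -0.0004, 0.0509]}
{'offset': [17.9, 16.6, -0.1], 'rotation': [-0.0002, -0.0004, 0.0509]}
{'offset': [18.7, 15.7, -0.1], 'rotation': [-0.0002, -0.0004, 0.0509]}
{'offset': [19.5, 14.7, -0.1], 'rotation': [-0.0002, -0.0004, 0.0509]}
{'offset': [20.2, 13.7, -0.1], 'rotation': [-0.0002, -0.0004, 0.0509]}
{'offset': [20.9, 12.6, -0.1], 'rotation': [-0.0002, -0.0004, 0.0509]}
{'offset': [21.5, 11.6, -0.1], 'rotation': [-0.0002, -0.0004, 0.0509]}
{'offset': [22.1, 10.4, -0.1], 'rotation': [-0.0002, -0.0004, 0.0509]}
{'offset': [22.6, 9.3, -0.1], 'rotation': [-0.0002, -0.0004, 0.0509]}
{'offset': [23.0, 8.1, -0.2], 'rotation': [-0.0002, -0.0004, 0.0509]}
{'offset': [23.4, 7.0, -0.2], 'rotation': [-0.0002, -0.0004, 0.0509]}
{'offset': [23.7, 5.8, -0.2], 'rotation': [-0.0002, -0.0004, 0.0509]}
{'offset': [24.0, 4.6, -0.2], 'rotation': [-0.0002, -0.0004, 0.0509]}
{'offset': [24.2, 3.3, -0.2], 'rotation': [-0.0002, -0.0004, 0.0509]}
{'offset': [24.3, 2.1, -0.2], 'rotation': [-0.0002, -0.0004, 0.0509]}
```

apply_moves(
  motion=[
    {"offset": [7, 10, -1], "rotation": [0, 0, 0.03]},
    {"offset": [14, 19, -1], "rotation": [0, 0, 0.05]},
    {"offset": [16, 19, 0], "rotation": [0, 0, 0.051]},
    {"offset": [17, 18, 0], "rotation": [0, 0, 0.051]},
    {"offset": [18, 17, 0], "rotation": [0, 0, 0.051]},
    {"offset": [19, 16, 0], "rotation": [0, 0, 0.051]},
    {"offset": [20, 15, 0], "rotation": [0, 0, 0.051]},
    {"offset": [20, 14, 0], "rotation": [0, 0, 0.051]},
    {"offset": [21, 13, 0], "rotation": [0, 0, 0.051]},
    {"offset": [22, 12, 0], "rotation": [0, 0, 0.051]},
    {"offset": [22, 10, 0], "rotation": [0, 0, 0.051]},
    {"offset": [23, 9, 0], "rotation": [0, 0, 0.051]},
  ],
)

```text
time: 15.77
tool_pos: [0.5678, 0.0695, 0.2637]
tool_rot: [3.133, 0.007, 1.906]
contact_force: [0.4, 0.5, -0.7]
opening: 0.0315
```

```bash
python3 plan.py place brown 0.25 7
```

```text
t 15.77 err mm [ -2.3 150.2 -13.7] rv [0.009 0.006 0.289] F [ 0.4  0.5 -0.7] open 0.0315
{'offset': [20.4, 6.7, 1.9], 'rotation': [0.0013, 0.0008, 0.0413]}
{'offset': [20.6, 5.9, 1.9], 'rotation': [0.0013, 0.0008, 0.0413]}
{'offset': [20.9, 5.0, 1.9], 'rotation': [0.0013, 0.0008, 0.0413]}
{'offset': [21.1, 4.2, 1.9], 'rotation': [0.0013, 0.0008, 0.0413]}
{'offset': [21.2, 3.3, 1.9], 'rotation': [0.0013, 0.0008, 0.0413]}
{'offset': [21.3, 2.4, 1.9], 'rotation': [0.0013, 0.0008, 0.0413]}
{'offset': [21.4, 1.5, 1.9], 'rotation': [0.0013, 0.0008, 0.0413]}
```

apply_moves(
  motion=[
    {"offset": [20, 6, 2], "rotation": [0.001, 0.001, 0.041]},
    {"offset": [20, 6, 2], "rotation": [0.001, 0.001, 0.041]},
    {"offset": [20, 5, 2], "rotation": [0.001, 0.001, 0.041]},
    {"offset": [20, 4, 2], "rotation": [0.001, 0.001, 0.041]},
    {"offset": [20, 3, 2], "rotation": [0.001, 0.001, 0.04]},
    {"offset": [16, 2, 2], "rotation": [0.001, 0.001, 0.03]},
    {"offset": [9, 0, 0], "rotation": [0.001, 0, 0.02]},
    {"offset": [4, 0, 0], "rotation": [0, 0, 0]},
    {"offset": [0, 0, 0], "rotation": [0, 0, 0]},
    {"offset": [0, 0, 0], "rotation": [0, 0, 0]},
  ],
)

```text
time: 16.6
tool_pos: [0.5624, 0.2141, 0.2578]
tool_rot: [3.136, -0.003, 1.644]
contact_force: [-0.1, 0.4, -0.0]
opening: 0.0313
```

```bash
python3 plan.py place brown 0.16 1
```

```text
t 16.6 err mm [  3.2   5.5 -97.8] rv [ 0.005 -0.003  0.028] F [-0.1  0.4 -0. ] open 0.0313
{'offset': [5.0, 3.1, 97.8], 'rotation': [0.0055, -0.0028, 0.0277]}
```

apply_moves(
  motion=[
    {"offset": [3, 2, 5], "rotation": [0.005, -0.002, 0.02]},
    {"offset": [2, 1, 10], "rotation": [0, 0, 0.008]},
    {"offset": [0, 0, 18], "rotation": [0, 0, 0]},
    {"offset": [0, 0, 15], "rotation": [0, 0, 0]},
    {"offset": [0, 0, 5], "rotation": [0, 0, 0]},
    {"offset": [0, 0, 0], "rotation": [0, 0, 0]},
  ],
)

```text
time: 17.1
tool_pos: [0.5665, 0.2164, 0.2015]
tool_rot: [3.14, -0.0, 1.609]
contact_force: [-0.5, 0.9, -0.5]
opening: 0.0314
```

```bash
python3 plan.py place brown 0.11 1
```

```text
t 17.1 err mm [ -0.9   3.3 -91.5] rv [ 0.001 -0.    -0.008] F [-0.5  0.9 -0.5] open 0.0314
{'offset': [3.3, -0.9, 91.5], 'rotation': [0.0013, -0.0, -0.0081]}
```

apply_moves(
  motion=[
    {"offset": [3, -1, 8], "rotation": [0, 0, -0.007]},
    {"offset": [2, 0, 15], "rotation": [0, 0, 0]},
    {"offset": [1, 0, 18], "rotation": [0, 0, 0]},
    {"offset": [1, 0, 14], "rotation": [0, 0, 0]},
    {"offset": [0, 0, 7], "rotation": [0, 0, 0]},
    {"offset": [0, 0, 0], "rotation": [0, 0, 0]},
  ],
)

```text
time: 17.6
tool_pos: [0.5669, 0.2235, 0.1379]
tool_rot: [3.136, -0.001, 1.615]
contact_force: [-0.1, -0.6, 0.1]
opening: 0.0314
```

```bash
python3 plan.py place brown 0.11 1
```

```text
t 17.6 err mm [ -1.3  -3.9 -27.9] rv [ 0.006 -0.001 -0.002] F [-0.1 -0.6  0.1] open 0.0314
{'offset': [-3.8, -1.6, 27.9], 'rotation': [0.0058, -0.001, -0.0019]}
```

apply_moves(
  motion=[
    {"offset": [-4, -1.5, 6], "rotation": [0.006, -0.001, -0.002]},
    {"offset": [0, 0, 9], "rotation": [0.001, 0, 0]},
    {"offset": [0, 0, 7], "rotation": [0, 0, 0]},
    {"offset": [0, 0, 3], "rotation": [0, 0, 0]},
    {"offset": [0, 0, 0], "rotation": [0, 0, 0]},
  ],
)

```text
time: 18.02
tool_pos: [0.5668, 0.2191, 0.1129]
tool_rot: [3.14, -0.001, 1.617]
contact_force: [-0.0, 0.4, -1.0]
opening: 0.0318
```

```bash
python3 plan.py place brown 0.11 1
```

```text
t 18.02 err mm [-1.2  0.6 -2.9] rv [ 0.002 -0.001  0.   ] F [-0.   0.4 -1. ] open 0.0318
{'offset': [0.6, -1.2, 2.9], 'rotation': [0.0021, -0.0007, 0.0002]}
```

apply_moves(
  motion=[
    {"offset": [0.5, -1, 1.5], "rotation": [0.002, 0, 0]},
    {"offset": [0, 0, 1], "rotation": [0, 0, 0]},
    {"offset": [0, 0, 0.8], "rotation": [0, 0, 0]},
    {"offset": [0, 0, 0.5], "rotation": [0, 0, 0]},
  ],
)

```text
time: 18.35
tool_pos: [0.5661, 0.2198, 0.11]
tool_rot: [3.14, -0.001, 1.617]
contact_force: [-2.2, -0.5, 4.2]
opening: 0.0316
```

apply_moves(
  motion=[
    {"offset": [0, 0, 0], "rotation": [0, 0, 0]},
    {"offset": [0, 0, 0], "rotation": [0, 0, 0]},
    {"offset": [0, 0, 0], "rotation": [0, 0, 0]},
    {"offset": [0, 0, 0], "rotation": [0, 0, 0]},
    {"offset": [0, 0, 0], "rotation": [0, 0, 0]},
    {"offset": [0, 0, 0], "rotation": [0, 0, 0]},
    {"offset": [0, 0, 0], "rotation": [0, 0, 0]},
  ],
  grip=0,
)

```text
time: 18.93
tool_pos: [0.5668, 0.2201, 0.1109]
tool_rot: [3.138, -0.002, 1.617]
contact_force: [0.2, 0.2, 0.3]
opening: 0.0736
```

apply_moves(
  motion=[
    {"offset": [0, 0, -10], "rotation": [0, 0, 0]},
    {"offset": [0, 0, -20], "rotation": [0, 0, 0]},
    {"offset": [0, 0, -28], "rotation": [0, 0, 0]},
    {"offset": [0, 0, -30], "rotation": [0, 0, 0]},
    {"offset": [0, 0, -30], "rotation": [0, 0, 0]},
    {"offset": [0, 0, -15], "rotation": [0, 0, 0]},
  ],
)

```text
time: 19.43
tool_pos: [0.5642, 0.2192, 0.2472]
tool_rot: [-3.135, 0.001, 1.617]
contact_force: [0.9, 0.9, 1.2]
opening: 0.092
```

```bash
python3 plan.py pick ivory 0.24 16;python3 - <<'E'
from h import *
p=read_camera("side");cv2.imwrite("pics/s4.png",p["img"][80:400,200:520,::-1])
E
```

```text
t 19.43 err mm [ -43.6 -404.2   -7.2] rv [-0.006 -0.003 -0.915] F [0.9 0.9 1.2] open 0.092
{'offset': [-25.1, -3.9, 0.5], 'rotation': [-0.0004, -0.0002, -0.0572]}
{'offset': [-24.8, -5.3, 0.5], 'rotation': [-0.0004, -0.0002, -0.0572]}
{'offset': [-24.5, -6.7, 0.5], 'rotation': [-0.0004, -0.0002, -0.0572]}
{'offset': [-24.1, -8.1, 0.5], 'rotation': [-0.0004, -0.0002, -0.0572]}
{'offset': [-23.6, -9.5, 0.5], 'rotation': [-0.0004, -0.0002, -0.0572]}
{'offset': [-23.0, -10.8, 0.5], 'rotation': [-0.0004, -0.0002, -0.0572]}
{'offset': [-22.3, -12.1, 0.5], 'rotation': [-0.0004, -0.0002, -0.0572]}
{'offset': [-21.6, -13.4, 0.5], 'rotation': [-0.0004, -0.0002, -0.0572]}
{'offset': [-20.8, -14.6, 0.5], 'rotation': [-0.0004, -0.0002, -0.0572]}
{'offset': [-19.9, -15.7, 0.5], 'rotation': [-0.0004, -0.0002, -0.0572]}
{'offset': [-19.0, -16.9, 0.5], 'rotation': [-0.0004, -0.0002, -0.0572]}
{'offset': [-18.0, -17.9, 0.5], 'rotation': [-0.0004, -0.0002, -0.0572]}
{'offset': [-17.0, -18.9, 0.5], 'rotation': [-0.0004, -0.0002, -0.0572]}
{'offset': [-15.8, -19.9, 0.5], 'rotation': [-0.0004, -0.0002, -0.0572]}
{'offset': [-14.7, -20.7, 0.5], 'rotation': [-0.0004, -0.0002, -0.0572]}
{'offset': [-13.5, -21.5, 0.5], 'rotation': [-0.0004, -0.0002, -0.0572]}
```

View pics/s4.png

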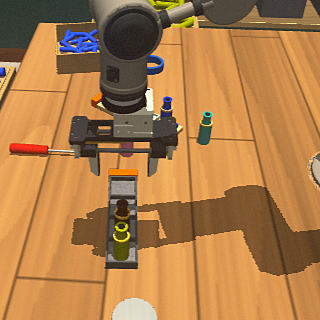

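Brown stands beside olive, at (122,210) in the crop. Ivory is next.

apply_moves(
  motion=[
    {"offset": [-12, -2, 0], "rotation": [0, 0, -0.03]},
    {"offset": [-24, -5, 0], "rotation": [0, 0, -0.055]},
    {"offset": [-25, -6, 0], "rotation": [0, 0, -0.057]},
    {"offset": [-25, -7, 0], "rotation": [0, 0, -0.057]},
    {"offset": [-24, -8, 0], "rotation": [0, 0, -0.057]},
    {"offset": [-24, -9, 0], "rotation": [0, 0, -0.057]},
    {"offset": [-23, -11, 0], "rotation": [0, 0, -0.057]},
    {"offset": [-23, -12, 0], "rotation": [0, 0, -0.057]},
    {"offset": [-22, -13, 0], "rotation": [0, 0, -0.057]},
    {"offset": [-21, -15, 0], "rotation": [0, 0, -0.057]},
    {"offset": [-20, -16, 0], "rotation": [0, 0, -0.057]},
    {"offset": [-19, -17, 0], "rotation": [0, 0, -0.057]},
  ],
)

```text
time: 20.48
tool_pos: [0.5423, -0.0796, 0.257]
tool_rot: [3.133, 0.003, 2.312]
contact_force: [0.9, -0.0, 0.4]
opening: 0.0921
```

```bash
python3 plan.py pick ivory 0.24 6
```

```text
t 20.48 err mm [ -21.7 -105.4  -17. ] rv [ 0.008  0.004 -0.221] F [ 0.9 -0.   0.4] open 0.0921
{'offset': [-10.5, -14.6, 2.7], 'rotation': [0.0014, 0.0007, -0.0368]}
{'offset': [-10.0, -14.9, 2.8], 'rotation': [0.0014, 0.0007, -0.0368]}
{'offset': [-9.4, -15.3, 2.8], 'rotation': [0.0014, 0.0007, -0.0368]}
{'offset': [-8.8, -15.6, 2.8], 'rotation': [0.0014, 0.0007, -0.0368]}
{'offset': [-8.3, -15.9, 2.8], 'rotation': [0.0014, 0.0007, -0.0368]}
{'offset': [-7.7, -16.2, 2.8], 'rotation': [0.0014, 0.0007, -0.0368]}
```

apply_moves(
  motion=[
    {"offset": [-12, -16, 2], "rotation": [0.001, 0.001, -0.038]},
    {"offset": [-11, -16, 2], "rotation": [0.001, 0.001, -0.038]},
    {"offset": [-10, -16, 2], "rotation": [0.001, 0.001, -0.038]},
    {"offset": [-9, -16, 2], "rotation": [0.001, 0, -0.038]},
    {"offset": [-8, -15, 2], "rotation": [0.001, 0, -0.038]},
    {"offset": [-5, -10, 2], "rotation": [0.001, 0, -0.028]},
    {"offset": [-2, -4, 2], "rotation": [0, 0, -0.01]},
    {"offset": [0, 0, 0], "rotation": [0, 0, 0]},
    {"offset": [0, 0, 0], "rotation": [0, 0, 0]},
  ],
)

```text
time: 21.23
tool_pos: [0.5192, -0.1976, 0.2446]
tool_rot: [3.14, 0.004, 2.546]
contact_force: [0.1, -0.1, 0.5]
opening: 0.0916
```

```bash
python3 plan.py pick ivory 0.18 1
```

```text
t 21.23 err mm [  1.4  12.6 -64.6] rv [0.002 0.004 0.014] F [ 0.1 -0.1  0.5] open 0.0916
{'offset': [6.2, 11.1, 64.6], 'rotation': [0.0016, 0.0039, 0.0138]}
```

apply_moves(
  motion=[
    {"offset": [5, 8, 3], "rotation": [0.002, 0.004, 0.013]},
    {"offset": [1.5, 3, 8], "rotation": [0, 0, 0]},
    {"offset": [0, 0, 18], "rotation": [0, 0, 0]},
    {"offset": [0, 0, 16], "rotation": [0, 0, 0]},
    {"offset": [0, 0, 6], "rotation": [0, 0, 0]},
    {"offset": [0, 0, 0], "rotation": [0, 0, 0]},
  ],
)

```text
time: 21.73
tool_pos: [0.5215, -0.1801, 0.1924]
tool_rot: [3.141, 0.003, 2.536]
contact_force: [-0.1, -0.5, -0.0]
opening: 0.0916
```

```bash
python3 plan.py pick ivory 0.117 1
```

```text
t 21.73 err mm [ -0.9  -4.9 -75.4] rv [0.001 0.003 0.003] F [-0.1 -0.5 -0. ] open 0.0916
{'offset': [-1.8, -4.6, 75.4], 'rotation': [0.001, 0.0029, 0.0034]}
```

apply_moves(
  motion=[
    {"offset": [-1.5, -4, 8], "rotation": [0.001, 0.003, 0.003]},
    {"offset": [-0.5, -1, 14], "rotation": [0, 0, 0]},
    {"offset": [0, 0, 15], "rotation": [0, 0, 0]},
    {"offset": [0, 0, 14], "rotation": [0, 0, 0]},
    {"offset": [0, 0, 7], "rotation": [0, 0, 0]},
    {"offset": [0, 0, 0], "rotation": [0, 0, 0]},
  ],
)

```text
time: 22.23
tool_pos: [0.5222, -0.1863, 0.1339]
tool_rot: [3.141, 0.005, 2.534]
contact_force: [0.5, 0.3, -0.3]
opening: 0.0914
```

```bash
python3 plan.py pick ivory 0.117 1; python3 ov.py pics/w5.png
```

```text
t 22.23 err mm [ -1.6   1.4 -16.9] rv [0.    0.005 0.002] F [ 0.5  0.3 -0.3] open 0.0914
{'offset': [2.2, 0.2, 16.9], 'rotation': [0.0004, 0.0053, 0.0016]}
```

View pics/w5.png

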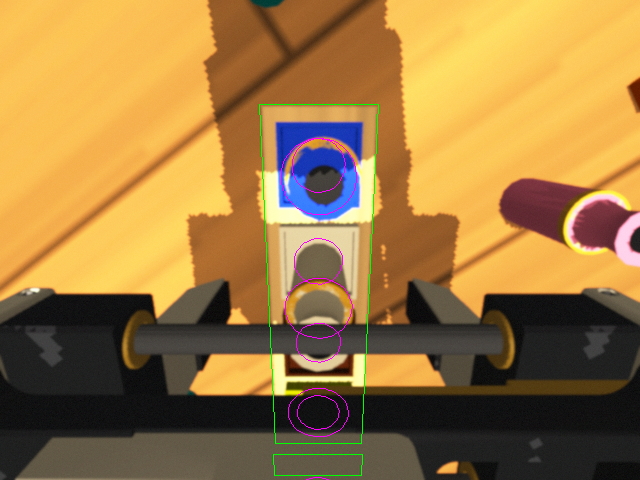

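The fingers straddle the ivory call, and the alignment is good.

apply_moves(
  motion=[
    {"offset": [2, 0, 8], "rotation": [0, 0.005, 0.002]},
    {"offset": [0, 0, 7], "rotation": [0, 0.002, 0]},
    {"offset": [0, 0, 2.5], "rotation": [0, 0, 0]},
    {"offset": [0, 0, 0], "rotation": [0, 0, 0]},
  ],
)

```text
time: 22.62
tool_pos: [0.5219, -0.186, 0.1179]
tool_rot: [3.141, 0.003, 2.532]
contact_force: [-0.1, -0.1, 0.6]
opening: 0.0915
```

apply_moves(
  motion=[
    {"offset": [0, 0, 0], "rotation": [0, 0, 0]},
    {"offset": [0, 0, 0], "rotation": [0, 0, 0]},
    {"offset": [0, 0, 0], "rotation": [0, 0, 0]},
    {"offset": [0, 0, 0], "rotation": [0, 0, 0]},
    {"offset": [0, 0, 0], "rotation": [0, 0, 0]},
    {"offset": [0, 0, 0], "rotation": [0, 0, 0]},
    {"offset": [0, 0, 0], "rotation": [0, 0, 0]},
    {"offset": [0, 0, 0], "rotation": [0, 0, 0]},
    {"offset": [0, 0, 0], "rotation": [0, 0, 0]},
    {"offset": [0, 0, 0], "rotation": [0, 0, 0]},
  ],
  grip=1,
  grip_force=20,
)

```text
time: 23.45
tool_pos: [0.5226, -0.1862, 0.1193]
tool_rot: [3.14, 0.005, 2.532]
contact_force: [-0.4, -1.0, 0.6]
opening: 0.0317
```

```bash
python3 plan.py pick ivory 0.117 1
```

```text
t 23.45 err mm [-2.   1.3 -2.3] rv [ 0.001  0.005 -0.001] F [-0.4 -1.   0.6] open 0.0317
{'offset': [2.4, -0.1, 2.3], 'rotation': [0.0014, 0.0054, -0.0005]}
```

apply_moves(
  motion=[
    {"offset": [0, 0, -10], "rotation": [0, 0, 0]},
    {"offset": [0, 0, -20], "rotation": [0, 0, 0]},
    {"offset": [0, 0, -25], "rotation": [0, 0, 0]},
    {"offset": [0, 0, -28], "rotation": [0, 0, 0]},
    {"offset": [0, 0, -28], "rotation": [0, 0, 0]},
    {"offset": [0, 0, -15], "rotation": [0, 0, 0]},
  ],
)

```text
time: 23.95
tool_pos: [0.5195, -0.1848, 0.2482]
tool_rot: [-3.141, -0.007, 2.532]
contact_force: [0.3, -0.2, -0.3]
opening: 0.0316
```

```bash
python3 plan.py place ivory 0.25 15
```

```text
t 23.95 err mm [ 48.9 342.5   1.8] rv [-0.003 -0.006  0.915] F [ 0.3 -0.2 -0.3] open 0.0316
{'offset': [10.4, 20.6, -0.1], 'rotation': [-0.0002, -0.0004, 0.061]}
{'offset': [11.6, 19.9, -0.1], 'rotation': [-0.0002, -0.0004, 0.061]}
{'offset': [12.8, 19.2, -0.1], 'rotation': [-0.0002, -0.0004, 0.061]}
{'offset': [14.0, 18.3, -0.1], 'rotation': [-0.0002, -0.0004, 0.061]}
{'offset': [15.1, 17.5, -0.1], 'rotation': [-0.0002, -0.0004, 0.061]}
{'offset': [16.1, 16.5, -0.1], 'rotation': [-0.0002, -0.0004, 0.061]}
{'offset': [17.1, 15.5, -0.1], 'rotation': [-0.0002, -0.0004, 0.061]}
{'offset': [18.0, 14.4, -0.1], 'rotation': [-0.0002, -0.0004, 0.061]}
{'offset': [18.8, 13.3, -0.1], 'rotation': [-0.0002, -0.0004, 0.061]}
{'offset': [19.6, 12.1, -0.1], 'rotation': [-0.0002, -0.0004, 0.061]}
{'offset': [20.3, 10.9, -0.1], 'rotation': [-0.0002, -0.0004, 0.061]}
{'offset': [21.0, 9.7, -0.1], 'rotation': [-0.0002, -0.0004, 0.061]}
{'offset': [21.5, 8.4, -0.1], 'rotation': [-0.0002, -0.0004, 0.061]}
{'offset': [22.0, 7.0, -0.1], 'rotation': [-0.0002, -0.0004, 0.061]}
{'offset': [22.4, 5.7, -0.1], 'rotation': [-0.0002, -0.0004, 0.061]}
```

apply_moves(
  motion=[
    {"offset": [5, 10, -1], "rotation": [0, 0, 0.03]},
    {"offset": [10, 19, -1], "rotation": [0, 0, 0.055]},
    {"offset": [12, 20, 0], "rotation": [0, 0, 0.061]},
    {"offset": [13, 19, 0], "rotation": [0, 0, 0.061]},
    {"offset": [14, 18, 0], "rotation": [0, 0, 0.061]},
    {"offset": [15, 17, 0], "rotation": [0, 0, 0.061]},
    {"offset": [16, 16, 0], "rotation": [0, 0, 0.061]},
    {"offset": [17, 15, 0], "rotation": [0, 0, 0.061]},
    {"offset": [18, 14, 0], "rotation": [0, 0, 0.061]},
    {"offset": [19, 13, 0], "rotation": [0, 0, 0.061]},
    {"offset": [20, 12, 0], "rotation": [0, 0, 0.061]},
    {"offset": [20, 10, 0], "rotation": [0, 0, 0.061]},
  ],
)

```text
time: 24.95
tool_pos: [0.5642, 0.0788, 0.2654]
tool_rot: [3.133, 0.006, 1.796]
contact_force: [0.4, -0.5, -1.3]
opening: 0.0315
```

```bash
python3 plan.py place ivory 0.25 5
```

```text
t 24.95 err mm [  4.3  78.9 -15.4] rv [0.009 0.006 0.18 ] F [ 0.4 -0.5 -1.3] open 0.0315
{'offset': [15.2, 4.3, 3.0], 'rotation': [0.0017, 0.0011, 0.0359]}
{'offset': [15.3, 3.8, 3.0], 'rotation': [0.0017, 0.0011, 0.0359]}
{'offset': [15.5, 3.2, 3.0], 'rotation': [0.0017, 0.0011, 0.0359]}
{'offset': [15.6, 2.7, 3.1], 'rotation': [0.0017, 0.0011, 0.0359]}
{'offset': [15.7, 2.1, 3.1], 'rotation': [0.0017, 0.0011, 0.0359]}
```

apply_moves(
  motion=[
    {"offset": [15, 4, 2], "rotation": [0.002, 0.001, 0.036]},
    {"offset": [15, 4, 2], "rotation": [0.002, 0.001, 0.036]},
    {"offset": [15, 3, 2], "rotation": [0.001, 0.001, 0.036]},
    {"offset": [13, 3, 2], "rotation": [0.001, 0.001, 0.03]},
    {"offset": [9, 2, 2], "rotation": [0.001, 0, 0.02]},
    {"offset": [5, 1, 1], "rotation": [0, 0, 0.01]},
    {"offset": [1, 0, 0], "rotation": [0, 0, 0]},
    {"offset": [0, 0, 0], "rotation": [0, 0, 0]},
    {"offset": [0, 0, 0], "rotation": [0, 0, 0]},
  ],
)

```text
time: 25.7
tool_pos: [0.5687, 0.1622, 0.2589]
tool_rot: [3.138, 0.0, 1.624]
contact_force: [-0.4, -0.9, -0.8]
opening: 0.0316
```

```bash
python3 plan.py place ivory 0.20 1
```

```text
t 25.7 err mm [ -0.3  -4.5 -58.9] rv [0.003 0.    0.007] F [-0.4 -0.9 -0.8] open 0.0316
{'offset': [-4.5, -0.8, 58.9], 'rotation': [0.0035, 0.0004, 0.007]}
```

apply_moves(
  motion=[
    {"offset": [-4, -0.5, 5], "rotation": [0.003, 0, 0.006]},
    {"offset": [0, 0, 12], "rotation": [0, 0, 0]},
    {"offset": [0, 0, 18], "rotation": [0, 0, 0]},
    {"offset": [0, 0, 13], "rotation": [0, 0, 0]},
    {"offset": [0, 0, 5], "rotation": [0, 0, 0]},
    {"offset": [0, 0, 0], "rotation": [0, 0, 0]},
  ],
)

```text
time: 26.2
tool_pos: [0.5691, 0.1529, 0.2048]
tool_rot: [3.139, 0.002, 1.613]
contact_force: [-0.3, -0.5, -1.0]
opening: 0.0317
```

```bash
python3 plan.py place ivory 0.111 1
```

```text
t 26.2 err mm [ -0.6   4.9 -93.8] rv [ 0.003  0.002 -0.004] F [-0.3 -0.5 -1. ] open 0.0317
{'offset': [5.0, -0.7, 93.8], 'rotation': [0.0026, 0.0016, -0.0036]}
```

apply_moves(
  motion=[
    {"offset": [4, -0.5, 8], "rotation": [0.002, 0.001, -0.003]},
    {"offset": [0.5, 0, 15], "rotation": [0, 0, 0]},
    {"offset": [0, 0, 18], "rotation": [0, 0, 0]},
    {"offset": [0, 0, 14], "rotation": [0, 0, 0]},
    {"offset": [0, 0, 7], "rotation": [0, 0, 0]},
    {"offset": [0, 0, 0], "rotation": [0, 0, 0]},
  ],
)

```text
time: 26.7
tool_pos: [0.5704, 0.1569, 0.1427]
tool_rot: [3.135, -0.0, 1.615]
contact_force: [-0.4, 0.9, -1.4]
opening: 0.0313
```

```bash
python3 plan.py place ivory 0.111 1
```

```text
t 26.7 err mm [ -2.    0.8 -31.7] rv [ 0.007 -0.    -0.002] F [-0.4  0.9 -1.4] open 0.0313
{'offset': [0.9, -2.2, 31.7], 'rotation': [0.0066, -0.0004, -0.002]}
```

apply_moves(
  motion=[
    {"offset": [0, -2, 7], "rotation": [0.006, 0, -0.002]},
    {"offset": [0, 0, 10], "rotation": [0.001, 0, 0]},
    {"offset": [0, 0, 8], "rotation": [0, 0, 0]},
    {"offset": [0, 0, 3], "rotation": [0, 0, 0]},
    {"offset": [0, 0, 0], "rotation": [0, 0, 0]},
  ],
)

```text
time: 27.12
tool_pos: [0.5696, 0.1572, 0.1143]
tool_rot: [3.139, -0.001, 1.617]
contact_force: [0.2, -0.2, -1.0]
opening: 0.0317
```

```bash
python3 plan.py place ivory 0.111 1
```

```text
t 27.12 err mm [-1.2  0.5 -3.3] rv [ 0.003 -0.001  0.   ] F [ 0.2 -0.2 -1. ] open 0.0317
{'offset': [0.6, -1.1, 3.3], 'rotation': [0.0028, -0.0008, 0.0004]}
```

apply_moves(
  motion=[
    {"offset": [0, -1, 1.5], "rotation": [0.003, 0, 0]},
    {"offset": [0, 0, 1.2], "rotation": [0, 0, 0]},
    {"offset": [0, 0, 0.8], "rotation": [0, 0, 0]},
    {"offset": [0, 0, 0.5], "rotation": [0, 0, 0]},
  ],
)

```text
time: 27.45
tool_pos: [0.5689, 0.1574, 0.1113]
tool_rot: [3.141, -0.001, 1.617]
contact_force: [-1.8, -0.1, 3.7]
opening: 0.0318
```

apply_moves(
  motion=[
    {"offset": [0, 0, 0], "rotation": [0, 0, 0]},
    {"offset": [0, 0, 0], "rotation": [0, 0, 0]},
    {"offset": [0, 0, 0], "rotation": [0, 0, 0]},
    {"offset": [0, 0, 0], "rotation": [0, 0, 0]},
    {"offset": [0, 0, 0], "rotation": [0, 0, 0]},
    {"offset": [0, 0, 0], "rotation": [0, 0, 0]},
    {"offset": [0, 0, 0], "rotation": [0, 0, 0]},
  ],
  grip=0,
)

```text
time: 28.03
tool_pos: [0.5698, 0.1574, 0.1123]
tool_rot: [3.138, -0.001, 1.617]
contact_force: [0.0, -0.3, 0.4]
opening: 0.0734
```

apply_moves(
  motion=[
    {"offset": [0, 0, -10], "rotation": [0, 0, 0]},
    {"offset": [0, 0, -20], "rotation": [0, 0, 0]},
    {"offset": [0, 0, -28], "rotation": [0, 0, 0]},
    {"offset": [0, 0, -30], "rotation": [0, 0, 0]},
    {"offset": [0, 0, -30], "rotation": [0, 0, 0]},
    {"offset": [0, 0, -15], "rotation": [0, 0, 0]},
  ],
)

```text
time: 28.53
tool_pos: [0.5671, 0.1568, 0.2487]
tool_rot: [-3.135, -0.0, 1.617]
contact_force: [0.7, 0.2, 0.9]
opening: 0.0917
```

```bash
python3 plan.py pick blue 0.24 13;python3 - <<'E'
from h import *
p=read_camera("side");cv2.imwrite("pics/s5.png",p["img"][80:400,200:520,::-1])
E
```

```text
t 28.53 err mm [ -97.4 -306.3   -8.7] rv [-0.006 -0.003 -0.915] F [0.7 0.2 0.9] open 0.0917
{'offset': [-23.2, -8.6, 0.7], 'rotation': [-0.0005, -0.0003, -0.0704]}
{'offset': [-22.5, -10.2, 0.7], 'rotation': [-0.0005, -0.0003, -0.0704]}
{'offset': [-21.8, -11.7, 0.7], 'rotation': [-0.0005, -0.0003, -0.0704]}
{'offset': [-20.9, -13.2, 0.7], 'rotation': [-0.0005, -0.0003, -0.0704]}
{'offset': [-19.9, -14.7, 0.7], 'rotation': [-0.0005, -0.0003, -0.0704]}
{'offset': [-18.8, -16.0, 0.7], 'rotation': [-0.0005, -0.0003, -0.0704]}
{'offset': [-17.6, -17.3, 0.7], 'rotation': [-0.0005, -0.0003, -0.0704]}
{'offset': [-16.4, -18.5, 0.7], 'rotation': [-0.0005, -0.0003, -0.0704]}
{'offset': [-15.0, -19.6, 0.7], 'rotation': [-0.0005, -0.0003, -0.0704]}
{'offset': [-13.6, -20.6, 0.7], 'rotation': [-0.0005, -0.0003, -0.0704]}
{'offset': [-12.1, -21.5, 0.7], 'rotation': [-0.0005, -0.0003, -0.0704]}
{'offset': [-10.6, -22.3, 0.7], 'rotation': [-0.0005, -0.0003, -0.0704]}
{'offset': [-9.0, -23.0, 0.7], 'rotation': [-0.0005, -0.0003, -0.0704]}
```

View pics/s5.png

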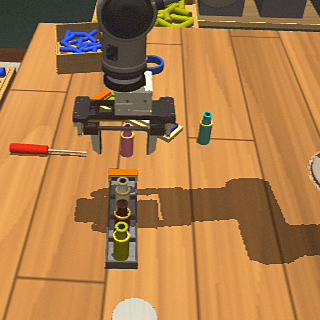

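Three calls are standing in a row. Blue is last.

apply_moves(
  motion=[
    {"offset": [-11, -4, 0], "rotation": [0, 0, -0.035]},
    {"offset": [-22, -9, 0], "rotation": [0, 0, -0.065]},
    {"offset": [-22, -11, 0], "rotation": [0, 0, -0.068]},
    {"offset": [-21, -12, 1], "rotation": [0, 0, -0.068]},
    {"offset": [-20, -14, 1], "rotation": [0, 0, -0.068]},
    {"offset": [-19, -15, 1], "rotation": [0, 0, -0.068]},
    {"offset": [-18, -16, 1], "rotation": [0, 0, -0.068]},
    {"offset": [-17, -17, 1], "rotation": [0, 0, -0.068]},
    {"offset": [-16, -18, 1], "rotation": [0, 0, -0.068]},
    {"offset": [-14, -19, 1], "rotation": [0, 0, -0.068]},
    {"offset": [-12, -18, 1], "rotation": [0, 0, -0.06]},
    {"offset": [-8, -14, 1], "rotation": [0, 0, -0.05]},
  ],
)

```text
time: 29.58
tool_pos: [0.4878, -0.1049, 0.2489]
tool_rot: [3.134, 0.006, 2.414]
contact_force: [-0.2, -0.3, 0.6]
opening: 0.0917
```

```bash
python3 plan.py pick blue 0.24 4
```

```text
t 29.58 err mm [-18.1 -44.6  -8.9] rv [ 0.008  0.007 -0.118] F [-0.2 -0.3  0.6] open 0.0917
{'offset': [-4.0, -11.3, 2.2], 'rotation': [0.0019, 0.0016, -0.0295]}
{'offset': [-3.7, -11.5, 2.2], 'rotation': [0.0019, 0.0016, -0.0295]}
{'offset': [-3.3, -11.6, 2.2], 'rotation': [0.0019, 0.0016, -0.0295]}
{'offset': [-3.0, -11.6, 2.2], 'rotation': [0.0019, 0.0016, -0.0295]}
```

apply_moves(
  motion=[
    {"offset": [-4, -11, 2], "rotation": [0.002, 0.002, -0.03]},
    {"offset": [-4, -11, 2], "rotation": [0.002, 0.002, -0.03]},
    {"offset": [-3, -10, 2], "rotation": [0.002, 0.001, -0.028]},
    {"offset": [-2, -6, 2], "rotation": [0, 0, -0.015]},
    {"offset": [0, -2, 2], "rotation": [0, 0, 0]},
    {"offset": [0, 0, 0], "rotation": [0, 0, 0]},
    {"offset": [0, 0, 0], "rotation": [0, 0, 0]},
  ],
)

```text
time: 30.17
tool_pos: [0.4698, -0.1496, 0.2402]
tool_rot: [3.141, 0.003, 2.519]
contact_force: [-0.6, 0.3, -0.7]
opening: 0.0919
```

```bash
python3 plan.py pick blue 0.18 1
```

```text
t 30.17 err mm [ -0.1   0.1 -60.2] rv [ 0.001  0.003 -0.014] F [-0.6  0.3 -0.7] open 0.0919
{'offset': [0.3, -0.0, 60.2], 'rotation': [0.0009, 0.0028, -0.0137]}
```

apply_moves(
  motion=[
    {"offset": [0, 0, 6], "rotation": [0.001, 0.003, -0.012]},
    {"offset": [0, 0, 14], "rotation": [0, 0, 0]},
    {"offset": [0, 0, 18], "rotation": [0, 0, 0]},
    {"offset": [0, 0, 14], "rotation": [0, 0, 0]},
    {"offset": [0, 0, 5], "rotation": [0, 0, 0]},
    {"offset": [0, 0, 0], "rotation": [0, 0, 0]},
  ],
)

```text
time: 30.67
tool_pos: [0.4713, -0.1471, 0.1813]
tool_rot: [3.141, 0.002, 2.536]
contact_force: [-0.1, 0.9, 0.5]
opening: 0.0919
```

```bash
python3 plan.py pick blue 0.117 1
```

```text
t 30.67 err mm [ -1.5  -2.4 -64.3] rv [0.001 0.002 0.004] F [-0.1  0.9  0.5] open 0.0919
{'offset': [0.0, -2.9, 64.3], 'rotation': [0.0008, 0.0024, 0.0037]}
```

apply_moves(
  motion=[
    {"offset": [0, -2.5, 8], "rotation": [0.001, 0.002, 0.003]},
    {"offset": [0, 0, 14], "rotation": [0, 0, 0]},
    {"offset": [0, 0, 14], "rotation": [0, 0, 0]},
    {"offset": [0, 0, 9], "rotation": [0, 0, 0]},
    {"offset": [0, 0, 4], "rotation": [0, 0, 0]},
    {"offset": [0, 0, 0], "rotation": [0, 0, 0]},
  ],
)

```text
time: 31.17
tool_pos: [0.4716, -0.1494, 0.1317]
tool_rot: [3.141, 0.005, 2.535]
contact_force: [-0.7, -0.5, -0.0]
opening: 0.0919
```

```bash
python3 plan.py pick blue 0.117 1
```

```text
t 31.17 err mm [ -1.8  -0.1 -14.7] rv [0.    0.005 0.002] F [-0.7 -0.5 -0. ] open 0.0919
{'offset': [1.5, -1.1, 14.7], 'rotation': [0.0003, 0.005, 0.0024]}
```

apply_moves(
  motion=[
    {"offset": [2, -1, 7], "rotation": [0, 0.005, 0.002]},
    {"offset": [0, 0, 6], "rotation": [0, 0.002, 0]},
    {"offset": [0, 0, 2], "rotation": [0, 0, 0]},
    {"offset": [0, 0, 0], "rotation": [0, 0, 0]},
  ],
)

```text
time: 31.5
tool_pos: [0.47, -0.1495, 0.1167]
tool_rot: [3.141, -0.0, 2.532]
contact_force: [0.4, -0.0, 0.4]
opening: 0.0917
```

apply_moves(
  motion=[
    {"offset": [0, 0, 0], "rotation": [0, 0, 0]},
    {"offset": [0, 0, 0], "rotation": [0, 0, 0]},
    {"offset": [0, 0, 0], "rotation": [0, 0, 0]},
    {"offset": [0, 0, 0], "rotation": [0, 0, 0]},
    {"offset": [0, 0, 0], "rotation": [0, 0, 0]},
    {"offset": [0, 0, 0], "rotation": [0, 0, 0]},
    {"offset": [0, 0, 0], "rotation": [0, 0, 0]},
    {"offset": [0, 0, 0], "rotation": [0, 0, 0]},
    {"offset": [0, 0, 0], "rotation": [0, 0, 0]},
    {"offset": [0, 0, 0], "rotation": [0, 0, 0]},
  ],
  grip=1,
  grip_force=20,
)

```text
time: 32.33
tool_pos: [0.4707, -0.1498, 0.118]
tool_rot: [3.141, 0.003, 2.533]
contact_force: [-0.5, -0.1, -1.1]
opening: 0.0314
```

apply_moves(
  motion=[
    {"offset": [0, 0, -10], "rotation": [0, 0, 0]},
    {"offset": [0, 0, -20], "rotation": [0, 0, 0]},
    {"offset": [0, 0, -25], "rotation": [0, 0, 0]},
    {"offset": [0, 0, -28], "rotation": [0, 0, 0]},
    {"offset": [0, 0, -28], "rotation": [0, 0, 0]},
    {"offset": [0, 0, -15], "rotation": [0, 0, 0]},
  ],
)

```text
time: 32.83
tool_pos: [0.4679, -0.1487, 0.2477]
tool_rot: [-3.141, -0.009, 2.532]
contact_force: [-0.0, -0.3, -0.3]
opening: 0.0316
```

```bash
python3 plan.py place blue 0.25 12
```

```text
t 32.83 err mm [103.3 244.5   2.3] rv [-0.005 -0.008  0.916] F [-0.  -0.3 -0.3] open 0.0316
{'offset': [4.6, 21.6, -0.2], 'rotation': [-0.0004, -0.0007, 0.0763]}
{'offset': [6.2, 21.2, -0.2], 'rotation': [-0.0004, -0.0007, 0.0763]}
{'offset': [7.8, 20.7, -0.2], 'rotation': [-0.0004, -0.0007, 0.0763]}
{'offset': [9.4, 20.0, -0.2], 'rotation': [-0.0004, -0.0007, 0.0763]}
{'offset': [10.9, 19.3, -0.2], 'rotation': [-0.0004, -0.0007, 0.0763]}
{'offset': [12.3, 18.4, -0.2], 'rotation': [-0.0004, -0.0007, 0.0763]}
{'offset': [13.7, 17.4, -0.2], 'rotation': [-0.0004, -0.0007, 0.0763]}
{'offset': [15.0, 16.3, -0.2], 'rotation': [-0.0004, -0.0007, 0.0763]}
{'offset': [16.2, 15.1, -0.2], 'rotation': [-0.0004, -0.0007, 0.0763]}
{'offset': [17.3, 13.8, -0.2], 'rotation': [-0.0004, -0.0007, 0.0763]}
{'offset': [18.3, 12.5, -0.2], 'rotation': [-0.0004, -0.0007, 0.0763]}
{'offset': [19.2, 11.0, -0.2], 'rotation': [-0.0004, -0.0007, 0.0763]}
```

apply_moves(
  motion=[
    {"offset": [2, 11, -1], "rotation": [0, 0, 0.035]},
    {"offset": [5, 20, -1], "rotation": [0, 0, 0.065]},
    {"offset": [6, 21, 0], "rotation": [0, 0, 0.07]},
    {"offset": [8, 20, 0], "rotation": [0, 0, 0.07]},
    {"offset": [9, 20, 0], "rotation": [0, 0, 0.07]},
    {"offset": [11, 19, 0], "rotation": [0, 0, 0.07]},
    {"offset": [12, 18, 0], "rotation": [0, 0, 0.07]},
    {"offset": [13, 17, 0], "rotation": [0, 0, 0.07]},
    {"offset": [15, 16, 0], "rotation": [0, 0, 0.07]},
    {"offset": [16, 15, 0], "rotation": [0, 0, 0.07]},
    {"offset": [15, 12, 0], "rotation": [0, 0, 0.06]},
    {"offset": [11, 8, 0], "rotation": [0, 0, 0.05]},
  ],
)

```text
time: 33.83
tool_pos: [0.5674, 0.0767, 0.2654]
tool_rot: [3.135, 0.003, 1.72]
contact_force: [-0.6, -0.2, -0.7]
opening: 0.0318
```

```bash
python3 plan.py place blue 0.25 4
```

```text
t 33.83 err mm [  3.9  19.1 -15.4] rv [0.006 0.003 0.103] F [-0.6 -0.2 -0.7] open 0.0318
{'offset': [4.6, 1.6, 3.8], 'rotation': [0.0016, 0.0008, 0.0258]}
{'offset': [4.6, 1.5, 3.8], 'rotation': [0.0016, 0.0008, 0.0258]}
{'offset': [4.7, 1.4, 3.8], 'rotation': [0.0016, 0.0008, 0.0258]}
{'offset': [4.7, 1.3, 3.8], 'rotation': [0.0016, 0.0008, 0.0258]}
```

apply_moves(
  motion=[
    {"offset": [6, 2, 3], "rotation": [0.002, 0.001, 0.03]},
    {"offset": [5, 2, 3], "rotation": [0.002, 0.001, 0.03]},
    {"offset": [3, 1, 4], "rotation": [0.001, 0, 0.025]},
    {"offset": [1, 0, 3], "rotation": [0, 0, 0.01]},
    {"offset": [0, 0, 0], "rotation": [0, 0, 0]},
    {"offset": [0, 0, 0], "rotation": [0, 0, 0]},
  ],
)

```text
time: 34.33
tool_pos: [0.5705, 0.0969, 0.2552]
tool_rot: [3.139, 0.0, 1.623]
contact_force: [0.6, -0.8, 0.0]
opening: 0.0315
```

```bash
python3 plan.py place blue 0.2 1
```

```text
t 34.33 err mm [  0.7  -1.1 -55.2] rv [0.003 0.    0.007] F [ 0.6 -0.8  0. ] open 0.0315
{'offset': [-1.1, 0.5, 55.2], 'rotation': [0.0025, 0.0004, 0.0066]}
```

apply_moves(
  motion=[
    {"offset": [-1, 0.5, 6], "rotation": [0.002, 0, 0.006]},
    {"offset": [0, 0, 13], "rotation": [0, 0, 0]},
    {"offset": [0, 0, 18], "rotation": [0, 0, 0]},
    {"offset": [0, 0, 12], "rotation": [0, 0, 0]},
    {"offset": [0, 0, 5], "rotation": [0, 0, 0]},
    {"offset": [0, 0, 0], "rotation": [0, 0, 0]},
  ],
)

```text
time: 34.83
tool_pos: [0.5716, 0.0934, 0.2005]
tool_rot: [3.138, 0.001, 1.616]
contact_force: [0.6, 0.7, -0.5]
opening: 0.0315
```

```bash
python3 plan.py place blue 0.11 1
```

```text
t 34.83 err mm [ -0.4   2.4 -90.5] rv [ 0.004  0.001 -0.001] F [ 0.6  0.7 -0.5] open 0.0315
{'offset': [2.5, -0.6, 90.5], 'rotation': [0.0038, 0.001, -0.001]}
```

apply_moves(
  motion=[
    {"offset": [2, -0.5, 8], "rotation": [0.004, 0.001, 0]},
    {"offset": [0.5, 0, 15], "rotation": [0, 0, 0]},
    {"offset": [0, 0, 17], "rotation": [0, 0, 0]},
    {"offset": [0, 0, 13], "rotation": [0, 0, 0]},
    {"offset": [0, 0, 6], "rotation": [0, 0, 0]},
    {"offset": [0, 0, 0], "rotation": [0, 0, 0]},
  ],
)

```text
time: 35.33
tool_pos: [0.5729, 0.0956, 0.1415]
tool_rot: [3.136, -0.0, 1.615]
contact_force: [-0.4, 0.4, -0.8]
opening: 0.0316
```

```bash
python3 plan.py place blue 0.11 1
```

```text
t 35.33 err mm [ -1.7   0.2 -31.5] rv [ 0.005 -0.    -0.002] F [-0.4  0.4 -0.8] open 0.0316
{'offset': [0.3, -1.8, 31.4], 'rotation': [0.0053, -0.0002, -0.0021]}
```

apply_moves(
  motion=[
    {"offset": [0, -2, 7], "rotation": [0.005, 0, -0.002]},
    {"offset": [0, 0, 10], "rotation": [0.002, 0, 0]},
    {"offset": [0, 0, 8], "rotation": [0, 0, 0]},
    {"offset": [0, 0, 3], "rotation": [0, 0, 0]},
    {"offset": [0, 0, 0], "rotation": [0, 0, 0]},
  ],
)

```text
time: 35.75
tool_pos: [0.5721, 0.0956, 0.113]
tool_rot: [3.14, -0.0, 1.617]
contact_force: [-0.4, 0.6, -0.7]
opening: 0.0317
```

```bash
python3 plan.py place blue 0.11 1
```

```text
t 35.75 err mm [-0.8  0.2 -3. ] rv [ 0.001 -0.     0.   ] F [-0.4  0.6 -0.7] open 0.0317
{'offset': [0.2, -0.8, 3.0], 'rotation': [0.0014, -0.0002, 0.0001]}
```

apply_moves(
  motion=[
    {"offset": [0, -0.5, 1.5], "rotation": [0.001, 0, 0]},
    {"offset": [0, 0, 1], "rotation": [0, 0, 0]},
    {"offset": [0, 0, 0.8], "rotation": [0, 0, 0]},
    {"offset": [0, 0, 0.5], "rotation": [0, 0, 0]},
  ],
)

```text
time: 36.08
tool_pos: [0.5719, 0.0956, 0.1099]
tool_rot: [3.14, -0.0, 1.617]
contact_force: [-2.3, -0.8, 5.0]
opening: 0.0311
```

apply_moves(
  motion=[
    {"offset": [0, 0, 0], "rotation": [0, 0, 0]},
    {"offset": [0, 0, 0], "rotation": [0, 0, 0]},
    {"offset": [0, 0, 0], "rotation": [0, 0, 0]},
    {"offset": [0, 0, 0], "rotation": [0, 0, 0]},
    {"offset": [0, 0, 0], "rotation": [0, 0, 0]},
    {"offset": [0, 0, 0], "rotation": [0, 0, 0]},
    {"offset": [0, 0, 0], "rotation": [0, 0, 0]},
  ],
  grip=0,
)

```text
time: 36.67
tool_pos: [0.5727, 0.0956, 0.1108]
tool_rot: [3.137, -0.0, 1.617]
contact_force: [-1.2, 1.0, -0.3]
opening: 0.0739
```

apply_moves(
  motion=[
    {"offset": [0, 0, -10], "rotation": [0, 0, 0]},
    {"offset": [0, 0, -20], "rotation": [0, 0, 0]},
    {"offset": [0, 0, -28], "rotation": [0, 0, 0]},
    {"offset": [0, 0, -30], "rotation": [0, 0, 0]},
    {"offset": [0, 0, -30], "rotation": [0, 0, 0]},
    {"offset": [0, 0, -30], "rotation": [0, 0, 0]},
    {"offset": [0, 0, -15], "rotation": [0, 0, 0]},
    {"offset": [0, 0, 0], "rotation": [0, 0, 0]},
  ],
)

```text
time: 37.33
tool_pos: [0.5708, 0.0955, 0.2842]
tool_rot: [3.14, -0.0, 1.617]
contact_force: [-0.1, -0.4, 1.1]
opening: 0.0919
```

apply_moves(
  motion=[
    {"offset": [-10, 0, 0], "rotation": [0, 0, 0]},
    {"offset": [-20, 0, 0], "rotation": [0, 0, 0]},
    {"offset": [-25, 0, 0], "rotation": [0, 0, 0]},
    {"offset": [-25, 0, 0], "rotation": [0, 0, 0]},
    {"offset": [-25, 0, 0], "rotation": [0, 0, 0]},
    {"offset": [-10, 0, 0], "rotation": [0, 0, 0]},
    {"offset": [0, 0, 0], "rotation": [0, 0, 0]},
  ],
)

```text
time: 37.92
tool_pos: [0.5734, -0.0257, 0.2784]
tool_rot: [-3.135, -0.002, 1.62]
contact_force: [0.6, 0.3, -0.1]
opening: 0.0915
```

Run:
```python
from h import *
P=[.567,.1887,3.1875]
ims=[]
for n in("scene","side"):
    p=read_camera(n);ims.append(p["img"][80:400,200:520,::-1])
    for q in("olive_call","brown_call","ivory_call","blue_call","tumbler","screwdriver","tape_roll"):
        for d in tip_of(q,p)[:3]:
            X=np.array(d["location"]);c,s=np.cos(P[2]),np.sin(P[2]);v=X[:2]-P[:2]
            print(n,q,round(d["score"],2),X,"rack xy mm",np.round([1000*(c*v[0]+s*v[1]),1000*(-s*v[0]+c*v[1])]))
cv2.imwrite("pics/end.png",np.hstack(ims))
o=observe();p=read_camera("wrist");cv2.imwrite("pics/endw.png",p["img"][:,:,::-1]);print(o["time"],o["contact_force"])
```

```text
scene olive_call 0.6 [0.5619 0.2858 0.0104] rack xy mm [  1. -97.]
scene olive_call 0.49 [ 0.6251 -0.2576  0.0139] rack xy mm [-38. 448.]
scene brown_call 0.98 [ 0.5709 -0.0516 -0.0009] rack xy mm [  7. 240.]
scene brown_call 0.73 [0.5666 0.2204 0.0113] rack xy mm [ -1. -32.]
scene brown_call 0.23 [ 0.7757 -0.0337  0.0014] rack xy mm [-198.  232.]
scene ivory_call 0.7 [0.569  0.1593 0.0067] rack xy mm [-1. 29.]
scene blue_call 0.86 [0.5716 0.0945 0.0119] rack xy mm [-0. 94.]
scene blue_call 0.79 [ 0.3677 -0.1174  0.0006] rack xy mm [213. 297.]
scene blue_call 0.65 [ 0.5698 -0.2199  0.0154] rack xy mm [ 16. 408.]
scene tumbler 0.73 [ 5.275e-01  4.787e-01 -3.000e-04] rack xy mm [  26. -292.]
scene tumbler 0.25 [ 0.6247 -0.2578  0.0118] rack xy mm [-37. 449.]
scene screwdriver 0.78 [ 0.777  -0.0313  0.0045] rack xy mm [-200.  229.]
scene screwdriver 0.7 [ 0.5253 -0.1853  0.0139] rack xy mm [ 59. 372.]
scene tape_roll 0.96 [ 0.5218 -0.4866 -0.0037] rack xy mm [ 76. 673.]
side olive_call 0.73 [0.5585 0.2829 0.0084] rack xy mm [  4. -94.]
side brown_call 0.78 [ 0.5692 -0.0519  0.001 ] rack xy mm [  9. 240.]
side brown_call 0.67 [ 0.5658 -0.3536 -0.0009] rack xy mm [ 26. 542.]
side brown_call 0.53 [0.5649 0.2233 0.0091] rack xy mm [  1. -35.]
side ivory_call 0.55 [0.5692 0.1584 0.0103] rack xy mm [-1. 30.]
side blue_call 0.76 [0.5702 0.0967 0.01  ] rack xy mm [ 1. 92.]
side blue_call 0.54 [ 0.3652 -0.1146 -0.0017] rack xy mm [216. 294.]
side tumbler 0.76 [0.5307 0.4758 0.0026] rack xy mm [  23. -288.]
side screwdriver 0.7 [ 0.7748 -0.0343 -0.004 ] rack xy mm [-197.  232.]
side tape_roll 0.73 [ 0.5712 -0.221   0.0118] rack xy mm [ 15. 409.]
side tape_roll 0.47 [ 0.5186 -0.4886  0.0016] rack xy mm [ 79. 674.]
38.7167 [ 0.44023261 -0.01124862  0.55466598]
```

View pics/end.png

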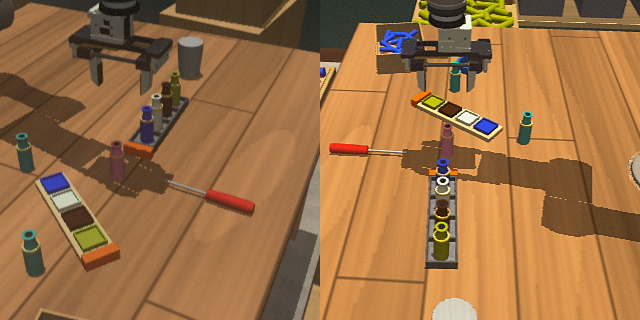

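View pics/endw.png

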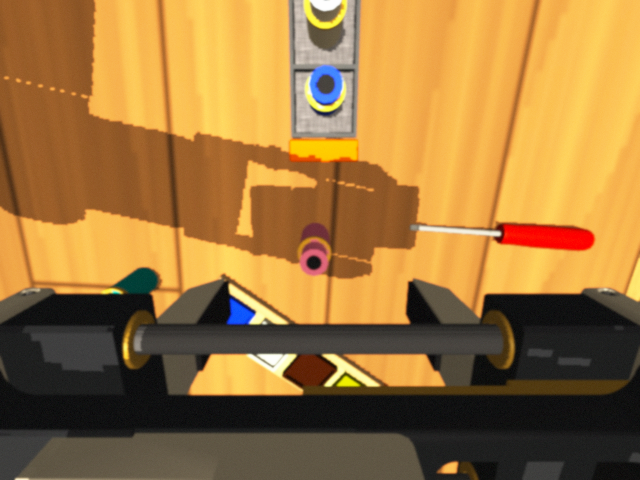

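All four calls stand upright and centred, with blue nearest the orange end, then ivory, brown and olive. The bystanders haven't moved and the gripper is clear, so I'm handing in.

```bash
python3 -c "
from cell import *
print(hand_in())"
```

```text
the job is handed in; nothing more can be done
None
```

I moved all four calls to the packing rack in reverse order and handed the job in at about 39 s of the 112 s allowed. Counting from the packing rack's orange end, the order is now blue, ivory, brown, olive. On the assembly rack it was olive, brown, ivory, blue.

- **Placing:** each call was lowered until its foot touched the floor at about 4–5 N, then released. None was dropped or toppled.
- **Final positions:** the scene and side cameras put every call within about 4 mm of its compartment centre, against a 16 mm tolerance. The images show all four upright.
- **Left alone:** the tumbler, screwdriver, tape roll and the turquoise and pink look-alikes stayed where they were, within the measurement error.
- **Disagreements:** the networks also gave some false hits, such as olive and blue calls reported at empty trays. The pictures showed these were wrong. One scene reading put ivory's foot 3.3 mm below the compartment floor, but the side camera put it right on the floor.

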